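# Cap the brush tubes in the print studio

## Task

Close the brush tubes in the wooden rack: put each of the two teal caps on the one tube it really fits, mouth down and pushed home so that its rim rests on that tube's shoulder, and let go. The tubes and caps look alike but come in slightly different sizes, so find the right one by trying; one tube has lost its cap and stays open. Leave the other things on the bench where they are.

Things in the scene. Friction and masses are not known exactly. Their poses are not given: they have to be found in the camera images.
- cap_a_mid (a point): Cap A: teal plastic slip cap, eight-sided, 64 mm across flats, 70 mm high, 80-170 g. Closed top 10 mm thick, bore 60 mm deep. This point: its centre, half-way up on the axis; z runs from mouth to closed top, x and y square through flats (one every 45 deg). Starts upside down on its closed top, mouth up (z down): it must be turned right over.
- cap_b_mid (a point): Cap B: teal plastic slip cap, eight-sided, 64 mm across flats, 70 mm high, 80-170 g. Closed top 10 mm thick, bore 60 mm deep. This point: its centre, half-way up on the axis; z runs from mouth to closed top, x and y square through flats (one every 45 deg). Starts standing on its mouth, closed top up.
- cap_a: Cap A again, origin at the centre of its mouth, axes as above. Both caps are the same outside; only the bore differs (eight flats, 2 mm wider across than the neck of the one tube the cap belongs to). Which sizes the two caps are is not told.
- cap_b: Cap B again, origin at the centre of its mouth. How a fit shows: on its own tube a cap slides down 45 mm and its mouth stops on the shoulder (cap centre 35 mm above the shoulder point). Too small: it stops on the neck's rim (centre about 80 mm above). Too big: it slips loosely past the shoulder until its closed top lands on the rim (centre 20 mm above).
- rack: Fixed wooden rack, 110 x 370 mm, upper board 68 mm above the bench, holding three tubes upright and firm in a row along its y. Tubes have equal heights and colours, necks of 44, 49 and 54 mm diameter with a 2.5 mm bevel at the rim, shoulders 4 mm wider than the neck. Which tube stands in which place changes every time. Origin: centre of its underside.
- place_1 (a point): End place (left as seen from the robot, rack +y) of the rack: this point is on the axis of the tube standing there, at its shoulder, where the bare neck meets the wider green body, 115 mm above the bench; the neck's open rim is 45 mm higher. z is up.
- place_2 (a point): Middle place (120 mm from either end place) of the rack: this point is on the axis of the tube standing there, at its shoulder, where the bare neck meets the wider green body, 115 mm above the bench; the neck's open rim is 45 mm higher. z is up.
- place_3 (a point): Other end place (right, rack -y) of the rack: this point is on the axis of the tube standing there, at its shoulder, where the bare neck meets the wider green body, 115 mm above the bench; the neck's open rim is 45 mm higher. z is up.
- ink_tin: Bystander: closed red ink tin, 74 mm across, 55 mm high; origin at its foot.
- pot: Bystander: closed grey pot with black lid, 60 mm across, 60 mm high; origin at its foot.
- knife: Bystander: ink spatula, 200 mm long, lying flat; origin under it.
- tape: Bystander: yellow roll of tape, 90 mm across, 25 mm high; origin at its foot.
There are look-alikes about, which are no part of the job. What is shaped like the cap_b but green or purple is not meant.

How it is judged:
By the outcome, as a careful person would: the job done as asked, in the order asked, and still so for the second after the job is handed in, with the robot touching nothing.
It also fails if it takes over 72 s, if anything falls off the work surface, if the arm or the gripper's body presses on something with over 40 N, if the wrist force passes 120 N, or if a joint passes its speed limit or range.

## Robot

A 7-joint arm with a two-finger parallel gripper is mounted at the origin on the work surface. World frame = base frame: x ahead of the robot, y to its left, z up, the work surface at z = 0. Lengths are in m, angles in rad, forces in N, time in s.
With the tool pointing down it reaches from about 0.425 to 0.925 m from the base axis. Payload 6.8 kg.
Tool frame: the origin (TCP) lies midway between the tips of the shut fingers; the grasp point (between the pads) lies 19 mm behind it (bot.grasp_offset is the distance from the TCP to the grasp point, in m); z points along the fingers, x is the direction in which the jaws open and shut, and the axes are right-handed (so a half turn about z gives the same grasp; the last joint's range is limited). The gripper opens to 85 mm and grips with 20 to 120 N. Pads are 22 mm wide; open, the fingers measure 114 mm over their backs; the gripper's body (76 mm by 85 mm) begins 54 mm behind the grasp point. The pads swing forward as they close: fully open they stand 13 mm farther back than shut.
Start: joints at [-1.241, 0.477, 0.022, 1.555, -0.011, 1.109, -0.083], TCP at [0.286, 0.611, 0.231] pointing down, gripper open.
Joint ranges: [-2.96, 2.96], [-0.34, 2.1], [-1.41, 1.46], [0.24, 2.44], [-1.37, 4.51], [0.17, 1.92], [-2.96, 2.96]. Speed limits (rad/s): [2.39, 2.39, 3.14, 3.14, 3.14, 3.14, 3.14].

## Interface

Orientations are given as a unit quaternion [w, x, y, z].
In Python, from station import bot, imaging gives the robot as it stands. The module is installed in compiled form; this text tells all that it offers.
- The arm moves only by the tool apply_moves, never from a script. Its argument "increments" is a list of rows, each a list of 7 numbers: the shift along the tool's x, y, z in mm, then the turn, a rotation vector about the tool's x, y, z in degrees, then the closure, from -1 (fully open) to 1 (shut). In form: [[dx, dy, dz, rx, ry, rz, grip], ...]. A call has exactly 8 rows; each row shifts and turns the pose as measured when the row begins, along the tool's axes as they then stand; what a row does not reach is not made up. A row lasts 1/8 s, in which the tool goes at most 62.5 mm and 10.7 degrees, less where a joint would pass 70% of its speed; a pose out of reach is approached as far as the arm can. A call with a gripper value outside its range is refused whole. The fingers move at their own pace and stop on an object; "grip_force" is the grip in N (left out, the last holds). Time passes only in rows, so rows that do not move let the fingers close, or fill a call up. It gives the time, the measured TCP pose, the force and the opening at its end, in the units of the state.
- bot.get_obs(): the state, without advancing time (a new reading comes with each control period).
- imaging.read_camera(name): name is "side" or "top"; returns the picture (480x640x3 uint8, red, green, blue); there is no depth.
- imaging.get_calibration(name): a dict with "K" (3x3 intrinsics, pixels), "k1" (the pictures are not rectified: a ray, as slopes to the right and down, at radius r is drawn at 1 + k1 r^2 times it, then the intrinsics apply), "extrinsics" (4x4, takes a point from camera to world coordinates). Camera axes: x right, y down, z forward; pixel columns grow to the right and rows downward; lengths in m; the calibration is good to about 2 mm. A picture is of the moment at which its call begins. get_calibration takes no time and is no camera call.
- bot.hand_in(): hands the job in, once; it reports no verdict.
The state is a dict: "t": time; "q": joint angles; "joint_vel": joint speeds; "joint_torque": joint torques, N m; "eef_pos": TCP position; "tool_rot": TCP orientation; "contact_force": force on the tool from outside, world axes, zero at the start; "torque": the same for the moment, N m; "gripper_width": opening from 0.0 (shut) to 1.0 (fully open).
Only numpy, scipy, OpenCV 4.12 (cv2) and the standard library are available. Lean on these libraries where they do the work, as an engineer would, in place of code of your own. Each camera call takes 0.05 s, during which the arm holds its last target.

## Working session

There is one attempt and no reset: what is moved stays moved. The work goes in short steps, Python scripts to look and compute and a tool call to move; the robot and the scene stay as the last step left them, time stands still between calls to the robot, and variables do not carry over. Pictures are saved under pics/ and viewed, and the job is handed in when it is done.

Besides the shell and the picture viewer there is one more tool, called after "Emit:" as a command line: name --pt "numbers of a row" for each row, then --argument value for the rest. apply_moves: Moves the arm, as the interface text tells. Its arguments: {"type":"object","properties":{"increments":{"type":"array","items":{"type":"array","items":{"type":"number"}}},"grip_force":{"type":"number"}},"required":["increments"]}

```bash
mkdir -p pics; cat > h.py <<'E'
import numpy as np,cv2
from station import bot,imaging
def snap(n,f):
    im=imaging.read_camera(n); cv2.imwrite('pics/'+f+'.png',im[:,:,::-1]); return im
def ray(n,u,v):
    c=imaging.get_calibration(n);K=np.array(c['K']);E=np.array(c['extrinsics'])
    x=(u-K[0,2])/K[0,0];y=(v-K[1,2])/K[1,1];rd=np.hypot(x,y);r=rd
    for _ in range(30): r=rd/(1+c['k1']*r*r)
    s=r/rd if rd>0 else 1
    return E[:3,3],E[:3,:3]@np.array([x*s,y*s,1])
def onz(n,u,v,z):
    o,d=ray(n,u,v);return o+d*(z-o[2])/d[2]
def proj(n,p):
    c=imaging.get_calibration(n);K=np.array(c['K']);E=np.array(c['extrinsics'])
    q=E[:3,:3].T@(np.array(p)-E[:3,3]);x,y=q[0]/q[2],q[1]/q[2];k=1+c['k1']*(x*x+y*y)
    return K[0,0]*x*k+K[0,2],K[1,1]*y*k+K[1,2]
E
python3 - <<'E'
from h import *
for n in('side','top'):
    snap(n,n+'0');c=imaging.get_calibration(n);print(n,np.round(c['K'],1),c['k1'],np.round(c['extrinsics'],3))
o=bot.get_obs();print(o);print(bot.grasp_offset)
E
```

```text
side [[569.9   0.  324.2]
 [  0.  569.9 238.1]
 [  0.    0.    1. ]] -0.09032011959817164 [[ 0.664 -0.517  0.541 -0.164]
 [-0.748 -0.472  0.467 -0.654]
 [ 0.014 -0.714 -0.7    1.029]
 [ 0.     0.     0.     1.   ]]
top [[486.    0.  314.9]
 [  0.  486.  236.9]
 [  0.    0.    1. ]] -0.128288635689901 [[-0.018 -0.989  0.145  0.34 ]
 [-1.     0.017 -0.013 -0.004]
 [ 0.01  -0.146 -0.989  1.418]
 [ 0.     0.     0.     1.   ]]
{'t': 0.1, 'q': array([-1.24108392,  0.47769829,  0.02230636,  1.55636367, -0.01151528,
        1.10929645, -0.08311923]), 'joint_vel': array([-0.0001549 , -0.00282583,  0.00106743, -0.00265018, -0.00012321,
       -0.00069676,  0.00070412]), 'joint_torque': array([ 4.65749137e-03, -5.97755921e+01,  1.61355838e+00, -2.81957442e+01,
        1.27949865e-02,  5.02249139e-03,  2.61552742e-05]), 'eef_pos': array([0.28592937, 0.610852  , 0.23043039]), 'tool_rot': array([ 4.76353803e-04,  8.43781552e-01,  5.36686148e-01, -6.66598969e-04]), 'contact_force': array([-0.52020623,  0.46981747, -0.16359821]), 'torque': array([-0.01415321,  0.03534017, -0.02405458]), 'gripper_width': 1.000486640766102}
0.0187
```

```bash
ls pics
```

```text
side0.png
top0.png
```

View pics/side0.png

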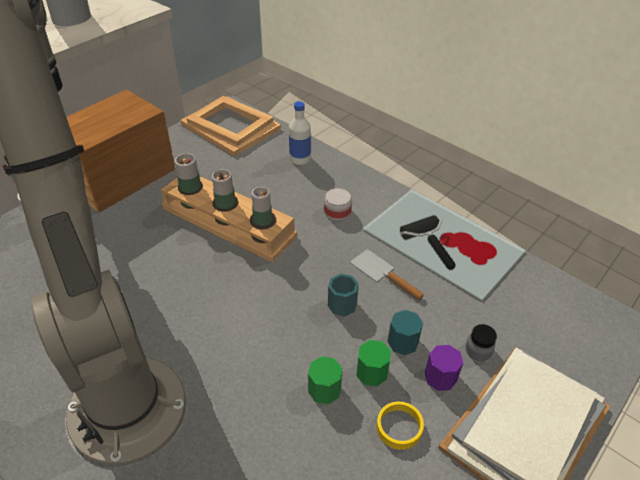

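View pics/top0.png

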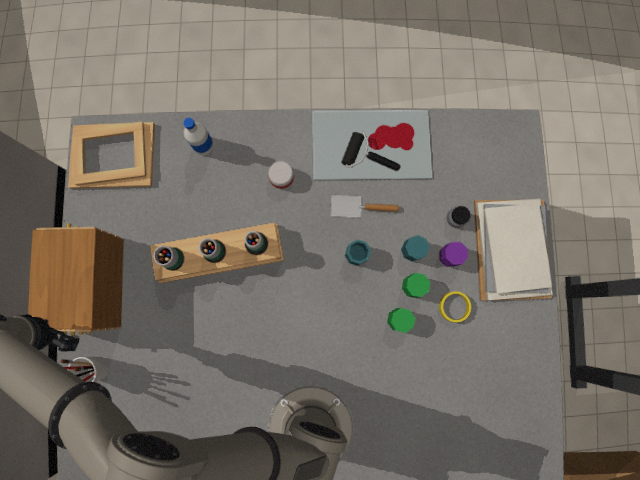

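```bash
python3 - <<'E'
from h import *
s=cv2.imread('pics/side0.png');t=cv2.imread('pics/top0.png')
z=lambda im,x,y,w,h,k:cv2.resize(im[y:y+h,x:x+w],None,fx=k,fy=k,interpolation=cv2.INTER_CUBIC)
a=z(s,150,140,160,120,5);cv2.imwrite('pics/c1.png',a)
cv2.imwrite('pics/c2.png',z(t,140,215,150,75,5))
cv2.imwrite('pics/c3.png',np.vstack([z(t,335,225,140,60,5),z(s,310,260,140,110,3).copy()[:, :].repeat(1,0) if 0 else cv2.resize(s[265:365,310:450],(700,300))]))
for name,im in(('side',s),('top',t)):
    hsv=cv2.cvtColor(im,cv2.COLOR_BGR2HSV)
    m=cv2.inRange(hsv,(85,60,30),(105,255,200))
    n,l,st,c=cv2.connectedComponentsWithStats(m)
    for i in range(1,n):
        if st[i,4]>60: print(name,st[i],c[i].round(1))
E
```

```text
side [328 274  30  42 953] [342.6 294.2]
side [ 388  310   35   45 1163] [404.6 331.8]
top [401 236  29  25 512] [414.9 248. ]
top [346 240  25  25 467] [357.6 252.2]
```

View pics/c1.png

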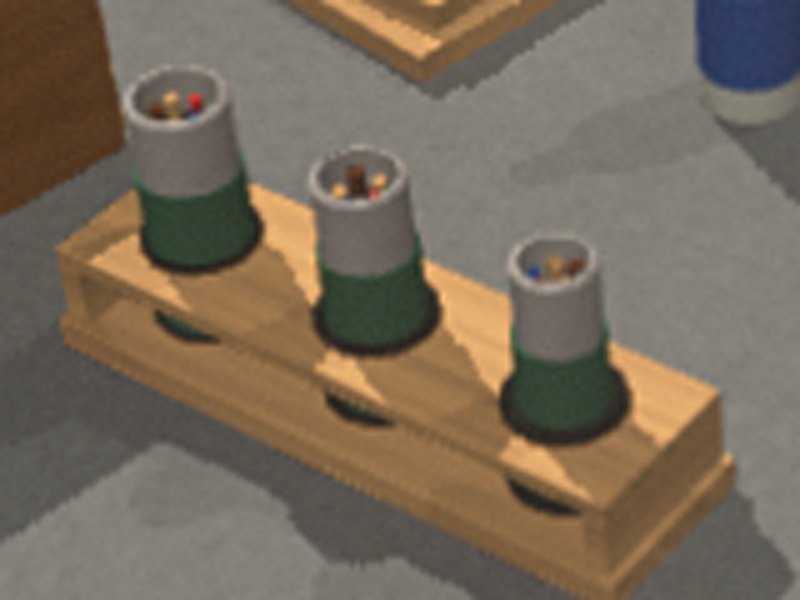

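View pics/c2.png

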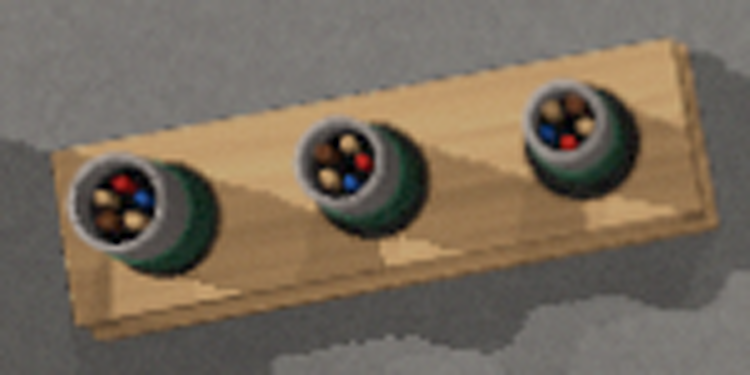

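View pics/c3.png

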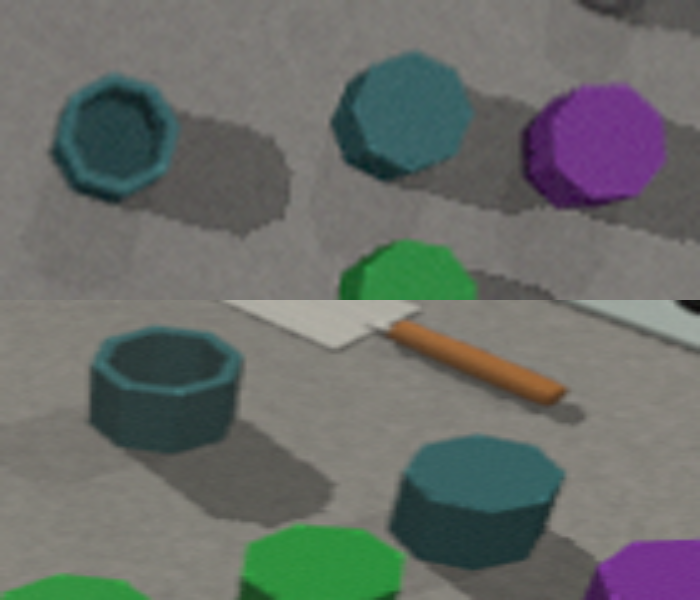

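```bash
python3 - <<'E'
from h import *
s=cv2.imread('pics/side0.png');t=cv2.imread('pics/top0.png')
# rough points
for nm,n,u,v,z in [('p1rim','side',186,160.5,.16),('p2rim','side',222,176.5,.16),('p3rim','side',261,193.5,.16),
 ('p1rim','top',163.5,255,.16),('p2rim','top',208.2,247.2,.16),('p3rim','top',253.2,239.6,.16),
 ('Atop','top',358,252.3,.07),('Btop','top',417.3,247,.07)]:
    print(nm,n,onz(n,u,v,z).round(4))
# masks: teal top faces
hs=cv2.cvtColor(s,cv2.COLOR_BGR2HSV)
for p in [(405,320),(405,345),(342,305),(342,277),(331,284)]: print(p,hs[p[1],p[0]])
ht=cv2.cvtColor(t,cv2.COLOR_BGR2HSV)
for p in [(417,246),(404,254),(358,252),(347,252)]: print(p,ht[p[1],p[0]])
for k,(x,y,w,h) in {'A':(342,236,32,32),'B':(398,232,34,34)}.items():
  cv2.imwrite(f'pics/t{k}.png',cv2.resize(t[y:y+h,x:x+w],(560,560),interpolation=cv2.INTER_NEAREST))
for k,(x,y,w,h) in {'A':(320,268,45,50),'B':(382,304,45,50)}.items():
  cv2.imwrite(f'pics/s{k}.png',cv2.resize(s[y:y+h,x:x+w],(540,600),interpolation=cv2.INTER_CUBIC))
cv2.imwrite('pics/sAB.png',np.hstack([cv2.resize(cv2.imread('pics/sA.png'),(400,450)),cv2.resize(cv2.imread('pics/sB.png'),(400,450))]))
cv2.imwrite('pics/tAB.png',np.hstack([cv2.resize(cv2.imread('pics/tA.png'),(400,400)),cv2.resize(cv2.imread('pics/tB.png'),(400,400))]))
E
```

```text
p1rim side [0.4811 0.3715 0.16  ]
p2rim side [0.4996 0.2538 0.16  ]
p3rim side [0.5191 0.1363 0.16  ]
p1rim top [0.4834 0.3781 0.16  ]
p2rim top [0.5022 0.2593 0.16  ]
p3rim top [0.5204 0.141  0.16  ]
Atop top [ 0.4925 -0.1415  0.07  ]
Btop top [ 0.5045 -0.3098  0.07  ]
(405, 320) [ 91 109 101]
(405, 345) [ 90 106  53]
(342, 305) [90 72 60]
(342, 277) [92 68 64]
(331, 284) [89 93 85]
(417, 246) [ 91 107 100]
(404, 254) [ 96 112  64]
(358, 252) [ 90 113  68]
(347, 252) [ 91 106  96]
```

View pics/sAB.png

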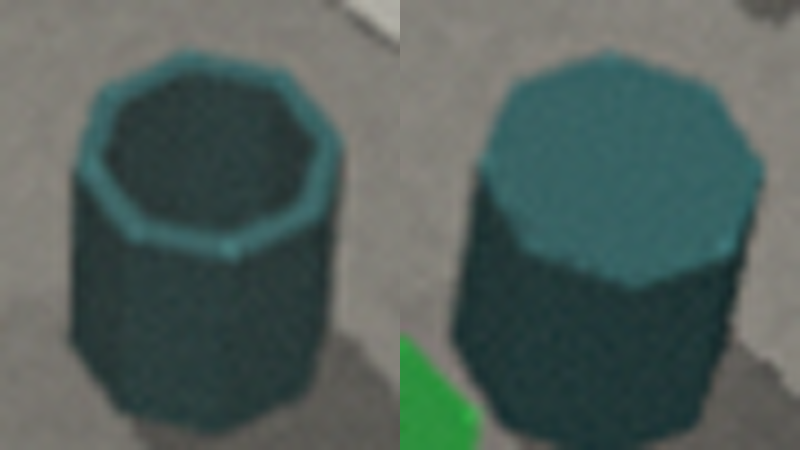

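View pics/tAB.png

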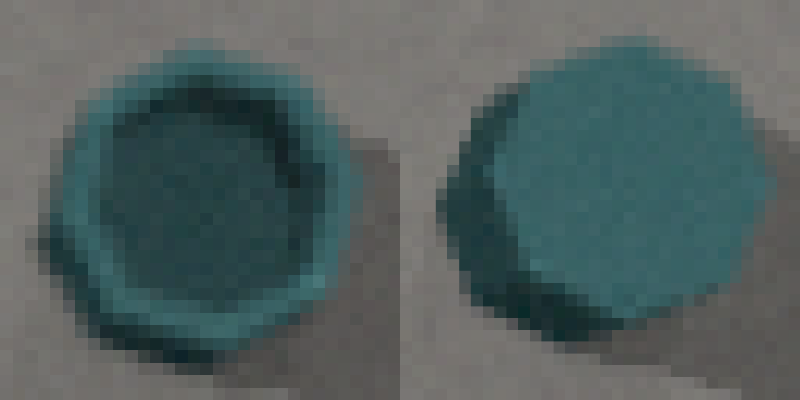

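```bash
python3 - <<'E'
from h import *
A=[(105,88),(190,52),(290,72),(342,155),(325,218),(230,250),(135,235),(80,165)]
B=[(212,52),(315,95),(362,175),(345,245),(235,285),(125,245),(83,165),(115,90)]
Bt=[(632,40),(728,75),(772,180),(730,282),(628,320),(530,275),(495,165),(540,75)]
At=[(200,45),(305,75),(355,175),(325,290),(215,340),(110,300),(65,190),(100,85)]
def go(nm,cam,pts):
    P=np.array([onz(cam,u,v,.07)[:2] for u,v in pts]);
    x0,x1=P.min(0),P.max(0);c=P.mean(0);a=np.degrees(np.arctan2(*(P-c).T[::-1]))%45
    r=np.linalg.norm(P-c,axis=1)
    w=np.angle(np.exp(1j*np.radians(a*8)).mean(),deg=True)/8%45
    print(nm,cam,c.round(4),'R',r.mean().round(4),'corner',round(w,1),a.round(0))
go('A','side',[(320+x/400*45-.5,268+y/450*50-.5) for x,y in A])
go('B','side',[(382+x/400*45-.5,304+y/450*50-.5) for x,y in B])
go('A','top',[(342+x/400*32-.5,236+y/400*32-.5) for x,y in At])
go('B','top',[(398+(x-400)/400*34-.5,232+y/400*34-.5) for x,y in Bt])
# ellipse: rim grey mask in both images via outer rim extremes, intersect rays
def tri(a,b):
    (o1,d1),(o2,d2)=ray('side',*a),ray('top',*b);M=np.c_[d1,-d2];s=np.linalg.lstsq(M,o2-o1,rcond=None)[0]
    p,q=o1+s[0]*d1,o2+s[1]*d2;return (p+q)/2,np.linalg.norm(p-q)
for a,b in [((186,160.5),(163.3,255.5)),((222,176.5),(208.2,247.2)),((261,193.5),(253.2,239.6))]:print(tri(a,b))
E
```

```text
A side [ 0.495  -0.1436] R 0.0333 corner 3.3 [ 3.  5.  5. 41.  5.  3.  5.  4.]
B side [ 0.5047 -0.31  ] R 0.0335 corner 40.6 [41. 39. 38.  2. 40. 38. 40. 43.]
A top [ 0.4976 -0.1424] R 0.0334 corner 1.8 [2. 3. 4. 2. 0. 2. 0. 0.]
B top [ 0.506  -0.3096] R 0.0339 corner 41.6 [42. 44. 42. 41. 41. 42. 39. 40.]
(array([0.4840885 , 0.37931055, 0.1543402 ]), np.float64(0.0033930192756228615))
(array([0.50346468, 0.26015098, 0.15432171]), np.float64(0.0012417068236900192))
(array([0.52178378, 0.14086676, 0.15558684]), np.float64(0.0019304140916212558))
```

```bash
python3 - <<'E'
from h import *
for a,b in [((185.3,159),(162.9,255.2)),((221.5,175),(208.2,247)),((260.5,192.4),(252.8,239.3))]:
  print(onz('side',*a,.16).round(4),onz('top',*b,.16).round(4))
# widths
for a,b,v in[(126,230,97),(309,410,177),(509,600,264)]:
  p=onz('side',150+a/5-.4,140+v/5-.4,.16);q=onz('side',150+b/5-.4,140+v/5-.4,.16);print('w side',np.linalg.norm(p-q))
for a,b,v in[(70,163,203),(296,390,162),(524,608,123)]:
  p=onz('top',140+a/5-.4,215+v/5-.4,.16);q=onz('top',140+b/5-.4,215+v/5-.4,.16);print('w top',np.linalg.norm(p-q))
o=bot.get_obs()
E
```

```text
[0.4839 0.3779 0.16  ] [0.4829 0.3797 0.16  ]
[0.5027 0.2592 0.16  ] [0.5028 0.2593 0.16  ]
[0.5211 0.1401 0.16  ] [0.5212 0.142  0.16  ]
w side 0.05334597932358988
w side 0.04979537413421677
w side 0.043180368508463206
w top 0.05002972179032768
w top 0.04976361063831593
w top 0.04409769088764185
```

Emit:
apply_moves --pt "-42 45 -4 0 0 0 -1" --pt "-42 45 -4 0 0 0 -1" --pt "-42 45 -4 0 0 0 -1" --pt "-42 45 -4 0 0 0 -1" --pt "-42 45 -4 0 0 0 -1" --pt "-42 45 -4 0 0 0 -1" --pt "-42 45 -4 0 0 0 -1" --pt "-42 45 -4 0 0 0 -1" --grip_force 40

```text
t: 1.1
eef_pos: [0.4693, 0.1506, 0.2598]
tool_rot: [0.0, 0.841, 0.541, -0.003]
contact_force: [1.3, 0.7, -0.0]
gripper_width: 1.001
```

```bash
cat >> h.py <<'E'
from scipy.spatial.transform import Rotation as R
import json
def st():
    o=bot.get_obs();q=o['tool_rot'];r=R.from_quat([q[1],q[2],q[3],q[0]])
    open('log.jsonl','a').write(json.dumps([list(map(float,o['q'])),list(map(float,o['eef_pos'])),list(map(float,r.as_quat()))])+'\n')
    return o,o['eef_pos'],r
def delta(p,x=None,z=(0,0,-1)):
    o,e,r=st();d=r.inv().apply(np.array(p)-e)*1000
    s='shift '+str(d.round(1))+' len %.0f'%np.linalg.norm(d)
    if x is not None:
        x=np.array(x,float);z=np.array(z,float);z/=np.linalg.norm(z);x-=z*(x@z);x/=np.linalg.norm(x)
        T=R.from_matrix(np.c_[x,np.cross(z,x),z]);v=(r.inv()*T).as_rotvec(degrees=True);s+=' turn '+str(v.round(1))
    print(s,'t',round(o['t'],2),'q',np.round(o['q'],2),'w',round(o['gripper_width'],3),'F',np.round(o['contact_force'],1))
def yaw(a): a=np.radians(a);return np.array([np.cos(a),np.sin(a),0])
E
python3 - <<'E'
from h import *
delta([.505,-.31,.15],yaw(63.5))
delta([.505,-.31,.025],yaw(63.5))
E
```

```text
shift [-403.7  224.   111.2] len 475 turn [-0.1  0.3  2. ] t 1.1 q [-0.65  0.15  0.24  1.96 -0.04  1.05  0.75] w 1.001 F [ 1.3  0.7 -0. ]
shift [-403.1  224.3  236.2] len 518 turn [-0.1  0.3  2. ] t 1.1 q [-0.65  0.15  0.24  1.96 -0.04  1.05  0.75] w 1.001 F [ 1.3  0.7 -0. ]
```

Emit:
apply_moves --pt "-51 28 8 0 0 0.5 -1" --pt "-51 28 8 0 0 0.5 -1" --pt "-51 28 8 0 0 0.5 -1" --pt "-51 28 8 0 0 0.5 -1" --pt "-51 28 12 0 0 0 -1" --pt "-51 28 12 0 0 0 -1" --pt "-51 28 20 0 0 0 -1" --pt "-47 28 20 0 0 0 -1"

```text
t: 2.1
eef_pos: [0.4947, -0.3249, 0.1639]
tool_rot: [0.001, 0.85, 0.526, 0.0]
contact_force: [-0.3, 0.4, 1.0]
gripper_width: 1.003
```

```bash
python3 - <<'E'
from h import *
delta([.505,-.31,.025],yaw(63.5))
E
```

```text
shift [ 18.1   2.2 138.9] len 140 turn [ 0.1  0.1 -0. ] t 2.1 q [ 0.1   0.45  0.49  1.85 -0.26  0.9   1.82] w 1.003 F [-0.3  0.4  1. ]
```

Emit:
apply_moves --pt "18 2 30 0 0 0 -1" --pt "0 0 45 0 0 0 -1" --pt "0 0 40 0 0 0 -1" --pt "0 0 24 0 0 0 -1" --pt "0 0 0 0 0 0 0.2" --pt "0 0 0 0 0 0 0.5" --pt "0 0 0 0 0 0 0.5" --pt "0 0 0 0 0 0 0.5"

```text
t: 3.1
eef_pos: [0.5031, -0.3168, 0.0207]
tool_rot: [0.002, 0.853, 0.522, -0.001]
contact_force: [-0.4, -0.3, -0.9]
gripper_width: 0.746
```

```bash
python3 - <<'E'
from h import *
delta([.505,-.31,.025],yaw(63.5))
snap('side','s1')
t=snap('side','s1')
cv2.imwrite('pics/s1c.png',cv2.resize(t[230:430,280:520,::-1],None,fx=3,fy=3))
E
```

```text
shift [ 6.9 -1.4 -4.4] len 8 turn [ 0.2  0.2 -0.5] t 3.1 q [ 0.17  0.65  0.39  1.92 -0.39  0.64  1.89] w 0.746 F [-0.4 -0.3 -0.9]
```

View pics/s1c.png

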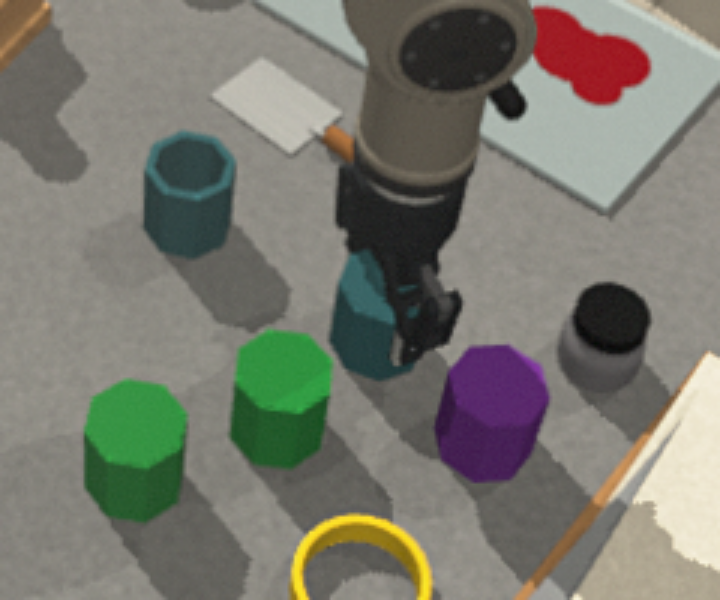

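Emit:
apply_moves --pt "0 0 -40 0 0 0 0.5" --pt "0 0 -60 0 0 0 0.5" --pt "0 0 -60 0 0 0 0.5" --pt "48 -26 -30 0 0 0 0.5" --pt "52 -28 -10 0 0 0 0.5" --pt "52 -28 0 0 0 0 0.5" --pt "52 -28 0 0 0 0 0.5" --pt "52 -28 0 0 0 0 0.5"

```text
t: 4.2
eef_pos: [0.4973, -0.0235, 0.2277]
tool_rot: [0.004, 0.856, 0.517, 0.002]
contact_force: [0.6, 0.5, -1.1]
gripper_width: 0.744
```

```bash
python3 - <<'E'
from h import *
delta([.5212,.1408,.22],yaw(63.5))
t=snap('side','s2')
cv2.imwrite('pics/s2c.png',cv2.resize(t[150:350,200:440,::-1],None,fx=3,fy=3))
E
```

```text
shift [156.5 -55.3   7. ] len 166 turn [ 0.5  0.1 -1.2] t 4.2 q [-0.47  0.19  0.45  2.   -0.09  0.96  1.11] w 0.744 F [ 0.6  0.5 -1.1]
```

View pics/s2c.png

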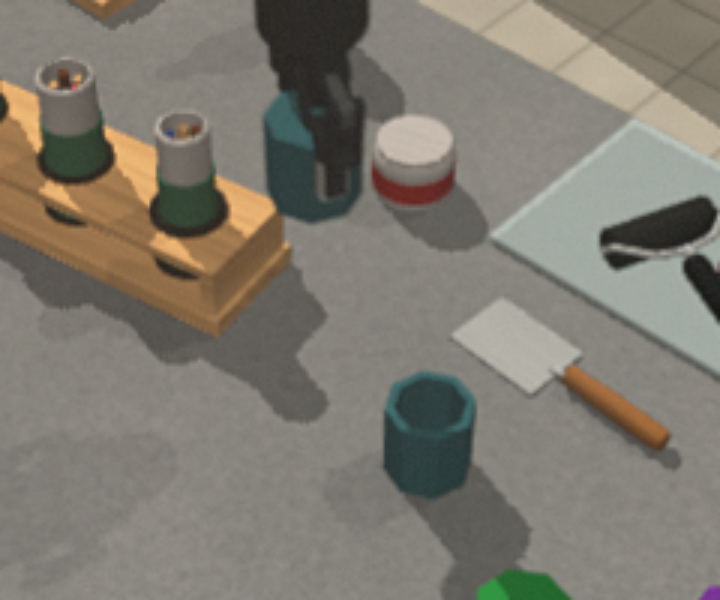

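Emit:
apply_moves --pt "40 -14 2 0 0 -0.5 0.5" --pt "40 -14 2 0 0 -0.5 0.5" --pt "40 -14 2 0 0 0 0.5" --pt "30 -11 0 0 0 0 0.5" --pt "7 -2 0 0 0 0 0.5" --pt "0 0 0 0 0 0 0.5" --pt "0 0 0 0 0 0 0.5" --pt "0 0 0 0 0 0 0.5"

```text
t: 5.25
eef_pos: [0.5174, 0.1531, 0.2223]
tool_rot: [0.002, 0.849, 0.529, 0.003]
contact_force: [0.3, -0.2, -1.5]
gripper_width: 0.743
```

```bash
python3 - <<'E'
from h import *
delta([.5212,.1408,.2],yaw(63.5))
t=snap('side','s3')
cv2.imwrite('pics/s3c.png',cv2.resize(t[130:250,180:340,::-1],None,fx=5,fy=5,interpolation=cv2.INTER_CUBIC))
t=snap('top','t3')
cv2.imwrite('pics/t3c.png',cv2.resize(t[200:290,190:310,::-1],None,fx=5,fy=5,interpolation=cv2.INTER_CUBIC))
E
```

```text
shift [-9.4  8.7 22.3] len 26 turn [ 0.4 -0.1  0.3] t 5.25 q [-0.69  0.27  0.34  1.91 -0.1   0.97  0.81] w 0.743 F [ 0.3 -0.2 -1.5]
```

View pics/s3c.png

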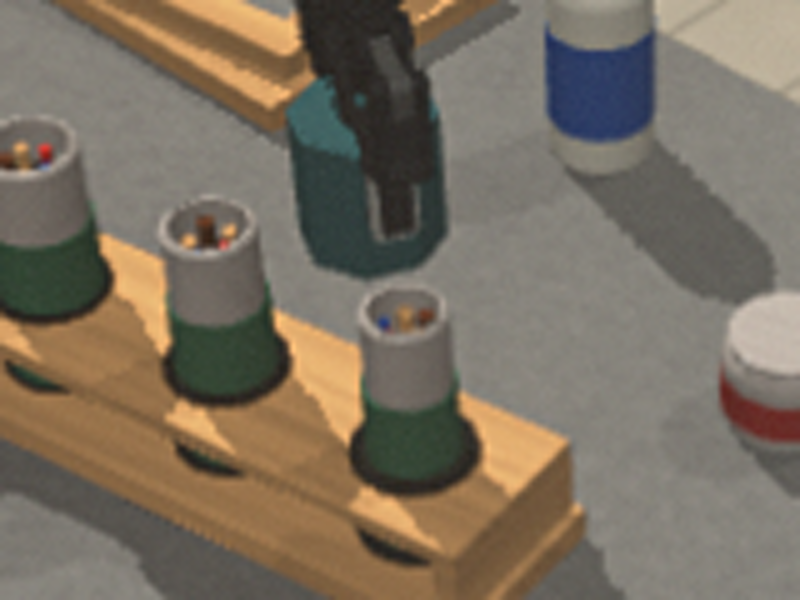

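View pics/t3c.png

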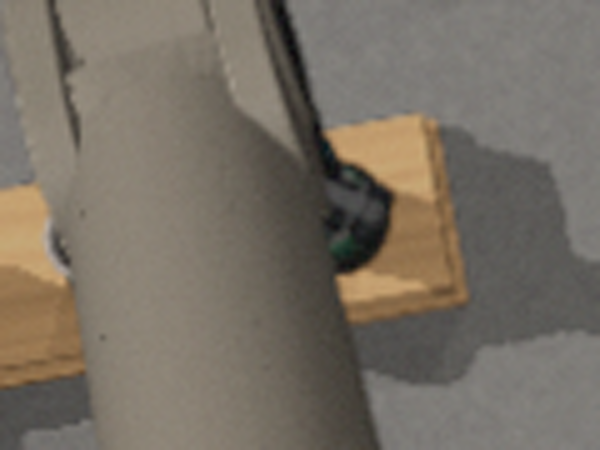

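```bash
python3 - <<'E'
from h import *
o,e,r=st();x=r.as_matrix()[:,0];yw=np.degrees(np.arctan2(x[1],x[0]));print(yw,e)
for zz in(e[2]-.0207,e[2]+.0493):
  P=[proj('side',[e[0]+.03464*np.cos(a),e[1]+.03464*np.sin(a),zz]) for a in np.radians(yw+22.5+45*np.arange(8))]
  print([(round((u-180+.4)*5),round((v-130+.4)*5)) for u,v in P])
# effect of shift 5mm along tool x/y
b=np.array(proj('side',e));R_=r.as_matrix()
print([((np.array(proj('side',e+.005*R_[:,i]))-b)*5).round(1) for i in (0,1)])
E
```

```text
63.858735302730175 [0.51742505 0.15332108 0.22230476]
[(327, 204), (299, 236), (315, 269), (366, 284), (422, 270), (448, 238), (430, 205), (380, 191)]
[(314, 82), (286, 113), (302, 146), (355, 160), (412, 147), (440, 115), (421, 83), (370, 69)]
[array([-3.2, -6.2]), array([10.4, -2.5])]
```

Emit:
apply_moves --pt "-6 5 0 0 0 0 0.5" --pt "-3 3 10 0 0 0 0.5" --pt "0 0 10 0 0 0 0.5" --pt "0 0 5 0 0 0 0.5" --pt "0 0 2 0 0 0 0.5" --pt "0 0 0 0 0 0 0.5" --pt "0 0 0 0 0 0 0.5" --pt "0 0 0 0 0 0 0.5"

```text
t: 6.35
eef_pos: [0.5209, 0.1403, 0.1931]
tool_rot: [0.002, 0.849, 0.529, 0.002]
contact_force: [-0.2, 0.8, -0.6]
gripper_width: 0.749
```

```bash
python3 - <<'E'
from h import *
delta([.5205,.1408,.19],yaw(63.5))
t=snap('side','s4')
cv2.imwrite('pics/s4c.png',cv2.resize(t[130:250,180:340,::-1],None,fx=5,fy=5,interpolation=cv2.INTER_CUBIC))
E
```

```text
shift [ 0.3 -0.6  3.1] len 3 turn [ 0.4 -0.1  0.3] t 6.35 q [-0.66  0.3   0.34  1.94 -0.12  0.91  0.85] w 0.749 F [-0.2  0.8 -0.6]
```

View pics/s4c.png

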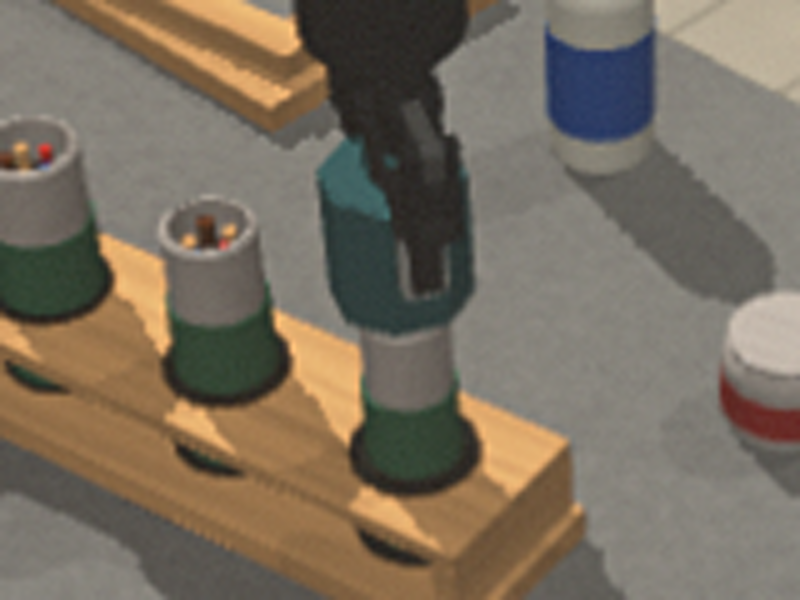

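Emit:
apply_moves --pt "0 0 6 0 0 0 0.5" --pt "0 0 6 0 0 0 0.5" --pt "0 0 6 0 0 0 0.5" --pt "0 0 6 0 0 0 0.5" --pt "0 0 6 0 0 0 0.5" --pt "0 0 6 0 0 0 0.5" --pt "0 0 0 0 0 0 0.5" --pt "0 0 0 0 0 0 0.5"

```text
t: 7.4
eef_pos: [0.521, 0.1402, 0.1542]
tool_rot: [0.002, 0.849, 0.529, 0.002]
contact_force: [0.6, -0.4, -2.3]
gripper_width: 0.746
```

```bash
python3 - <<'E'
from h import *
delta([.5205,.1408,.1357],yaw(63.5))
E
```

```text
shift [ 0.3 -0.9 18.5] len 19 turn [ 0.3 -0.1  0.3] t 7.4 q [-0.65  0.35  0.33  1.98 -0.15  0.83  0.88] w 0.746 F [ 0.6 -0.4 -2.3]
```

Emit:
apply_moves --pt "0 0 5 0 0 0 0.5" --pt "0 0 5 0 0 0 0.5" --pt "0 0 4 0 0 0 0.5" --pt "0 0 3 0 0 0 0.5" --pt "0 0 3 0 0 0 0.5" --pt "0 0 3 0 0 0 0.5" --pt "0 0 3 0 0 0 0.5" --pt "0 0 3 0 0 0 0.5"

```text
t: 8.4
eef_pos: [0.5216, 0.1404, 0.1238]
tool_rot: [0.002, 0.849, 0.529, 0.003]
contact_force: [-0.0, 0.6, -2.0]
gripper_width: 0.752
```

```bash
python3 - <<'E'
from h import *
delta([.5205,.1408,.1357],yaw(63.5))
t=snap('side','s5')
cv2.imwrite('pics/s5c.png',cv2.resize(t[130:250,180:340,::-1],None,fx=5,fy=5,interpolation=cv2.INTER_CUBIC))
E
```

```text
shift [ -0.1  -1.1 -11.9] len 12 turn [ 0.4 -0.1  0.3] t 8.4 q [-0.63  0.4   0.32  2.   -0.17  0.76  0.9 ] w 0.752 F [-0.   0.6 -2. ]
```

View pics/s5c.png

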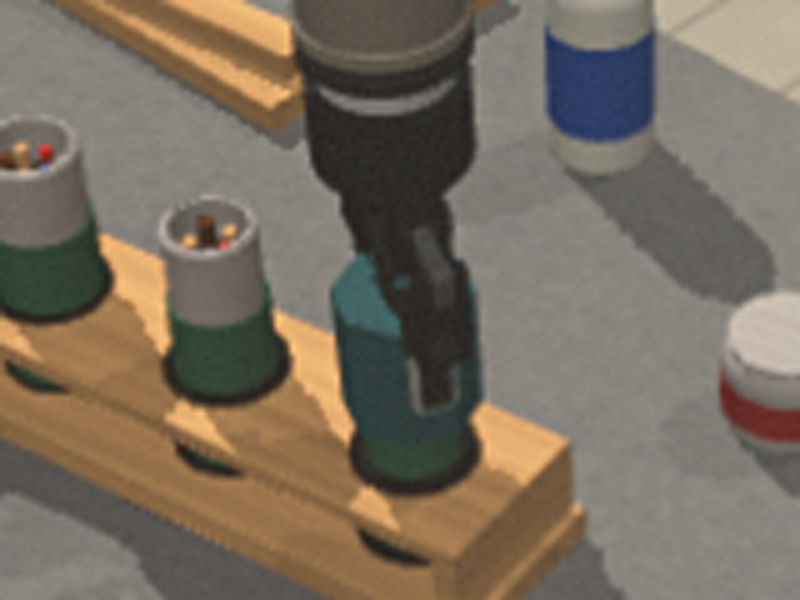

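```bash
python3 - <<'E'
from h import *
delta([.5210,.1402,.21],yaw(63.5))
delta([.4838,.3785,.1238],yaw(63.5))
E
```

```text
shift [ -0.1   0.3 -86.6] len 87 turn [ 0.4 -0.1  0.3] t 8.45 q [-0.63  0.4   0.32  2.   -0.17  0.76  0.9 ] w 0.752 F [-1.1 -0.1 -2.3]
shift [ 197.2 -138.7   -1. ] len 241 turn [ 0.4 -0.1  0.3] t 8.45 q [-0.63  0.4   0.32  2.   -0.17  0.76  0.9 ] w 0.752 F [-1.1 -0.1 -2.3]
```

Emit:
apply_moves --pt "0 0 -30 0 0 0 0.5" --pt "0 0 -35 0 0 0 0.5" --pt "0 0 -25 0 0 0 0.5" --pt "40 -28 0 0 0 0 0.5" --pt "48 -33 0 0 0 0 0.5" --pt "48 -33 0 0 0 0 0.5" --pt "38 -26 0 0 0 0 0.5" --pt "10 -9 0 0 0 0 0.5"

```text
t: 9.45
eef_pos: [0.4871, 0.3672, 0.216]
tool_rot: [0.002, 0.85, 0.526, 0.004]
contact_force: [-0.5, 0.0, -1.0]
gripper_width: 0.745
```

```bash
python3 - <<'E'
from h import *
delta([.4838,.3785,.19],yaw(63.5))
E
```

```text
shift [ 8.6 -8.2 26. ] len 29 turn [ 0.4 -0.2 -0. ] t 9.45 q [-0.96  0.39  0.27  1.75 -0.11  1.01  0.46] w 0.745 F [-0.5  0.  -1. ]
```

Emit:
apply_moves --pt "5 -5 4 0 0 0 0.5" --pt "2 -2 8 0 0 0 0.5" --pt "0 0 8 0 0 0 0.5" --pt "0 0 3 0 0 0 0.5" --pt "0 0 0 0 0 0 0.5" --pt "0 0 0 0 0 0 0.5" --pt "0 0 0 0 0 0 0.5" --pt "0 0 0 0 0 0 0.5"

```text
t: 10.45
eef_pos: [0.4859, 0.3713, 0.1912]
tool_rot: [0.003, 0.852, 0.523, 0.003]
contact_force: [-0.0, 0.4, -2.0]
gripper_width: 0.747
```

```bash
python3 - <<'E'
from h import *
delta([.4838,.3785,.19],yaw(63.5))
t=snap('side','s6')
cv2.imwrite('pics/s6c.png',cv2.resize(t[100:220,130:290,::-1],None,fx=5,fy=5,interpolation=cv2.INTER_CUBIC))
E
```

```text
shift [ 5.4 -5.2  1.2] len 8 turn [ 0.5 -0.1 -0.4] t 10.45 q [-0.96  0.42  0.26  1.77 -0.12  0.96  0.45] w 0.747 F [-0.   0.4 -2. ]
```

View pics/s6c.png

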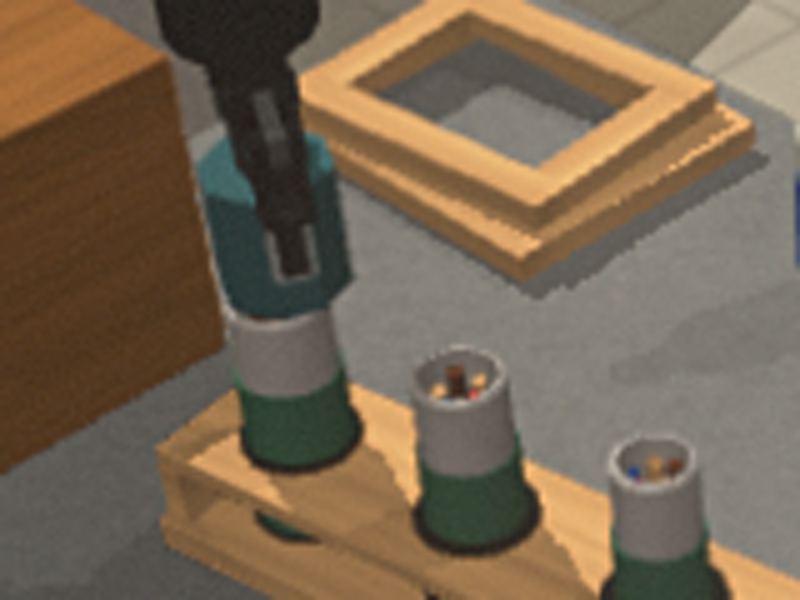

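Emit:
apply_moves --pt "5 -5 0 0 0 0 0.5" --pt "2 -2 0 0 0 0 0.5" --pt "0 0 0 0 0 0 0.5" --pt "0 0 4 0 0 0 0.5" --pt "0 0 4 0 0 0 0.5" --pt "0 0 4 0 0 0 0.5" --pt "0 0 4 0 0 0 0.5" --pt "0 0 0 0 0 0 0.5"

```text
t: 11.5
eef_pos: [0.4827, 0.3809, 0.174]
tool_rot: [0.004, 0.852, 0.523, 0.002]
contact_force: [-0.4, 0.1, -1.7]
gripper_width: 0.744
```

```bash
python3 - <<'E'
from h import *
delta([.4838,.3785,.1357],yaw(63.5))
E
```

```text
shift [-1.7  1.7 38.3] len 38 turn [ 0.5 -0.  -0.4] t 11.5 q [-0.97  0.44  0.26  1.78 -0.12  0.93  0.44] w 0.744 F [-0.4  0.1 -1.7]
```

Emit:
apply_moves --pt "-1 1 6 0 0 0 0.5" --pt "0 0 7 0 0 0 0.5" --pt "0 0 7 0 0 0 0.5" --pt "0 0 6 0 0 0 0.5" --pt "0 0 4 0 0 0 0.5" --pt "0 0 2 0 0 0 0.5" --pt "0 0 2 0 0 0 0.5" --pt "0 0 2 0 0 0 0.5"

```text
t: 12.5
eef_pos: [0.4834, 0.38, 0.1353]
tool_rot: [0.003, 0.852, 0.523, 0.003]
contact_force: [0.3, -0.9, -0.6]
gripper_width: 0.747
```

```bash
python3 - <<'E'
from h import *
delta([.4838,.3785,.1357],yaw(63.5))
E
```

```text
shift [-1.2  1.  -0.4] len 2 turn [ 0.5 -0.1 -0.4] t 12.5 q [-0.95  0.49  0.24  1.81 -0.14  0.86  0.45] w 0.747 F [ 0.3 -0.9 -0.6]
```

Push a little further to feel the shoulder.

Emit:
apply_moves --pt "0 0 2 0 0 0 0.5" --pt "0 0 2 0 0 0 0.5" --pt "0 0 2 0 0 0 0.5" --pt "0 0 2 0 0 0 0.5" --pt "0 0 2 0 0 0 0.5" --pt "0 0 2 0 0 0 0.5" --pt "0 0 2 0 0 0 0.5" --pt "0 0 2 0 0 0 0.5"

```text
t: 13.5
eef_pos: [0.4837, 0.38, 0.1338]
tool_rot: [0.001, 0.852, 0.523, 0.003]
contact_force: [-5.2, -3.1, 12.9]
gripper_width: 0.743
```

```bash
python3 - <<'E'
from h import *
delta([.4838,.3785,.1357],yaw(63.5))
t=snap('side','s7')
cv2.imwrite('pics/s7c.png',cv2.resize(t[100:220,130:290,::-1],None,fx=5,fy=5,interpolation=cv2.INTER_CUBIC))
E
```

```text
shift [-1.3  0.8 -1.9] len 2 turn [ 0.2 -0.2 -0.4] t 13.5 q [-0.95  0.49  0.24  1.81 -0.15  0.86  0.46] w 0.743 F [-5.2 -3.1 12.9]
```

View pics/s7c.png

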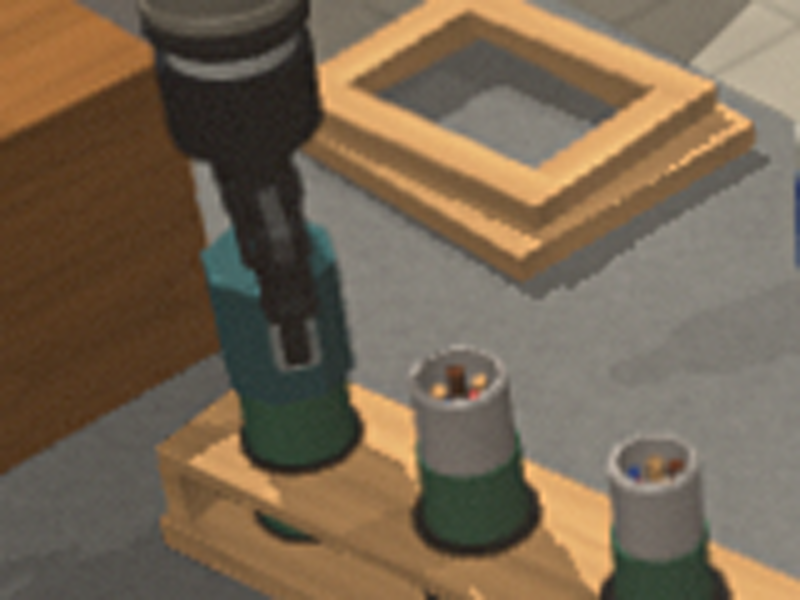

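Emit:
apply_moves --pt "0 0 0 0 0 0 -0.6" --pt "0 0 0 0 0 0 -1" --pt "0 0 0 0 0 0 -1" --pt "0 0 0 0 0 0 -1" --pt "0 0 -20 0 0 0 -1" --pt "0 0 -40 0 0 0 -1" --pt "0 0 -40 0 0 0 -1" --pt "0 0 -30 0 0 0 -1"

```text
t: 14.55
eef_pos: [0.4818, 0.3789, 0.2642]
tool_rot: [0.002, 0.852, 0.523, -0.0]
contact_force: [-0.2, 0.2, -1.0]
gripper_width: 1.005
```

```bash
python3 - <<'E'
from h import *
delta([.496,-.143,.2],yaw(63.5))
t=snap('side','s8')
cv2.imwrite('pics/s8c.png',cv2.resize(t[100:220,130:290,::-1],None,fx=5,fy=5,interpolation=cv2.INTER_CUBIC))
# FK fit of planar-ish model using log: 7R alternating z,y,z,y,z,y,z
from scipy.optimize import least_squares
L=[json.loads(l) for l in open('log.jsonl')]
L=[l for i,l in enumerate(L)]
q=np.array([l[0] for l in L]);p=np.array([l[1] for l in L]);rr=R.from_quat([l[2] for l in L])
def fk(qq,s,prm):
    d,l1,l2,l3,off=prm[:5]
    Rz=lambda a:R.from_euler('z',a);Ry=lambda a:R.from_euler('y',a)
    T=Rz(s[0]*qq[0]+off)*Ry(qq[1]);e=np.array([0,0,1.]);x=d*e+T.apply(l1*e)
    T=T*Rz(s[1]*qq[2])*Ry(qq[3]);x=x+T.apply(l2*e)
    T=T*Rz(s[2]*qq[4])*Ry(qq[5]);x=x+T.apply(l3*e)
    return x,T*Rz(s[3]*qq[6])
import itertools
best=[]
for s in itertools.product([1,-1],repeat=4):
    f=lambda prm:np.concatenate([np.r_[fk(qq,s,prm)[0]-pp,(fk(qq,s,prm)[1].apply([0,0,1])-r_.apply([0,0,1]))] for qq,pp,r_ in zip(q,p,rr)])
    for off in(0,1,3.14):
        so=least_squares(f,[.35,.45,.45,.3,off]);best.append((so.cost,s,so.x.round(4)))
best.sort(key=lambda b:b[0])
for b in best[:4]:print(b)
E
```

```text
shift [-458.7  248.9   65.8] len 526 turn [ 0.2  0.1 -0.4] t 14.55 q [-0.98  0.35  0.27  1.69 -0.1   1.12  0.42] w 1.005 F [-0.2  0.2 -1. ]
(np.float64(0.0002994145245599747), (-1, -1, -1, 1), array([ 0.2367,  0.5486,  0.482 ,  0.2738, -0.1077]))
(np.float64(0.00029941452455997653), (-1, -1, -1, -1), array([ 0.2367,  0.5486,  0.482 ,  0.2738, -0.1077]))
(np.float64(0.0002994145245599951), (-1, -1, -1, -1), array([ 0.2367,  0.5486,  0.482 ,  0.2738, -0.1077]))
(np.float64(0.0002994145245600035), (-1, -1, -1, 1), array([ 0.2367,  0.5486,  0.482 ,  0.2738, -0.1077]))
```

View pics/s8c.png

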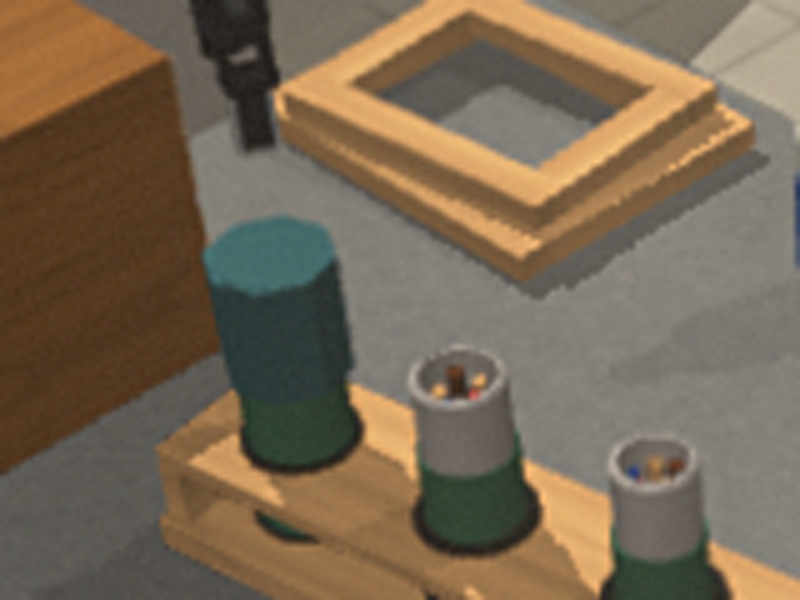

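```bash
cat > kin.py <<'E'
from h import *
from scipy.optimize import least_squares
S=(-1,-1,-1,-1)
def fk(qq,prm):
    d,l1,l2,l3,off,a1,a2,a3,b1,b2,o7=prm
    Rz=lambda a:R.from_euler('z',a);Ry=lambda a:R.from_euler('y',a)
    T=Rz(-qq[0]+off);x=np.array([0,0,d])+T.apply([0,a1,0]);T=T*Ry(qq[1]);x=x+T.apply([b1,0,l1])
    T=T*Rz(-qq[2]);T=T*Ry(qq[3]);x=x+T.apply([b2,a2,l2])
    T=T*Rz(-qq[4])*Ry(qq[5]);x=x+T.apply([0,a3,l3])
    return x,T*Rz(-qq[6]+o7)
def fit():
    L=[json.loads(l) for l in open('log.jsonl')]
    def f(prm):
        o=[]
        for l in L:
            x,T=fk(l[0],prm);o+=list((x-l[1]));o+=list(.3*(T.inv()*R.from_quat(l[2])).as_rotvec())
        return np.r_[o,np.array(prm)[5:10]*.01,(np.array(prm)[:4]-[.24,.5,.47,.27])*.003]
    best=None
    for o7 in(0,3.14):
        s=least_squares(f,[.24,.55,.48,.27,-.05,0,0,0,0,0,o7])
        if best is None or s.cost<best.cost:best=s
    return best
LO=np.array([-2.96,-.34,-1.41,.24,-1.37,.17,-2.96]);HI=np.array([2.96,2.1,1.46,2.44,4.51,1.92,2.96])
def ik(prm,p,x,z,q0):
    z=np.array(z)/np.linalg.norm(z);x=np.array(x)-z*(np.array(x)@z);x/=np.linalg.norm(x);T=R.from_matrix(np.c_[x,np.cross(z,x),z])
    def f(q):
        a,b=fk(q,prm);return np.r_[(a-p)*10,(T.inv()*b).as_rotvec()*3,.02*(q[2]),.005*(q-q0)]
    s=least_squares(f,np.clip(q0,LO+.02,HI-.02),bounds=(LO,HI));a,b=fk(s.x,prm)
    return s.x,np.linalg.norm(a-p),np.degrees(np.linalg.norm((T.inv()*b).as_rotvec()))
def tdir(az,tilt): a,t=np.radians([az,tilt]);return np.array([np.cos(a)*np.cos(t),np.sin(a)*np.cos(t),-np.sin(t)])
E
python3 - <<'E'
from kin import *
s=fit();print(s.cost,s.x.round(4));prm=s.x;np.save('prm.npy',prm)
A=np.array([.496,-.143,.05]);P2=np.array([.5027,.2593,.14])
for az in(-20,-65,-110,70):
  for sg in(1,-1):
    z=tdir(az,12);x=sg*yaw(az+90);b=None
    for t in range(6):
      rng=np.random.default_rng(t);q0=rng.uniform(LO,HI)
      if t==0:q0=np.array([-.3,.5,0,2.2,1.7,1.3,0.])
      r=ik(prm,A+z*.027,x,z,q0)
      if b is None or r[1]+r[2]/100<b[1]+b[2]/100:b=r
    print('A',az,sg,b[0].round(2),round(b[1],4),round(b[2],2))
for az in(9,-5,-20,-30,-45):
  for sg in(1,-1):
   for hh in(0,.06):
    z=tdir(az,-12);x=sg*yaw(az+90);b=None
    for t in range(6):
      rng=np.random.default_rng(t);q0=rng.uniform(LO,HI)
      if t==0:q0=np.array([-.3,.5,0,2.2,1.7,1.3,0.])
      r=ik(prm,P2+[0,0,hh]+z*.027,x,z,q0)
      if b is None or r[1]+r[2]/100<b[1]+b[2]/100:b=r
    print('P2',az,sg,hh,b[0].round(2),round(b[1],4),round(b[2],2))
E
```

```text
1.2646208707604128e-07 [ 2.8340e-01  5.4180e-01  4.7250e-01  3.2330e-01 -1.0000e-04 -3.0500e-02
 -3.1300e-02 -4.0000e-04 -0.0000e+00 -0.0000e+00  3.1415e+00]
A -20 1 [ 1.4   2.1  -1.19  2.44  3.6   1.49  0.2 ] 0.0366 3.94
A -20 -1 [ 1.4   2.1  -1.19  2.44  3.6   1.49 -2.95] 0.0366 3.94
A -65 1 [-0.54  1.    0.08  2.3   1.55  1.29 -1.73] 0.0 0.0
A -65 -1 [-0.43  0.99 -0.05  2.29  1.58  1.4   1.43] 0.0 0.0
A -110 1 [-0.35  1.03  0.05  1.81  0.86  1.52 -1.31] 0.0 0.0
A -110 -1 [-0.29  1.03 -0.03  1.81  0.89  1.57  1.8 ] 0.0 0.0
A 70 1 [ 0.74  1.01 -0.04  1.89 -1.16  1.42 -1.81] 0.0 0.0
A 70 -1 [ 0.76  1.01 -0.08  1.89 -1.14  1.4   1.31] 0.0 0.0
P2 9 1 0 [-1.15  1.18  0.16  2.43  2.11  1.92 -2.05] 0.0 0.0
P2 9 1 0.06 [-1.08  1.01  0.09  2.44  2.15  1.92 -1.88] 0.015 2.38
P2 9 -1 0 [-1.15  1.18  0.16  2.43  2.11  1.92  1.09] 0.0 0.0
P2 9 -1 0.06 [-1.08  1.01  0.09  2.44  2.15  1.92  1.26] 0.015 2.38
P2 -5 1 0 [-1.17  1.1   0.07  2.33  1.86  1.81 -1.88] 0.0 0.0
P2 -5 1 0.06 [-1.17  0.95  0.07  2.39  1.89  1.79 -1.78] 0.0 0.0
P2 -5 -1 0 [-1.12  1.09  0.02  2.33  1.88  1.86  1.29] 0.0 0.0
P2 -5 -1 0.06 [-1.11  0.94  0.02  2.39  1.91  1.83  1.39] 0.0 0.0
P2 -20 1 0 [-1.2   1.07  0.06  2.19  1.6   1.73 -1.69] 0.0 0.0
P2 -20 1 0.06 [-1.2   0.93  0.06  2.25  1.62  1.73 -1.6 ] 0.0 0.0
P2 -20 -1 0 [-1.1   1.06 -0.05  2.19  1.64  1.83  1.47] 0.0 0.0
P2 -20 -1 0.06 [-1.09  0.92 -0.06  2.24  1.66  1.83  1.56] 0.0 0.0
P2 -30 1 0 [-1.19  1.06  0.06  2.09  1.45  1.73 -1.57] 0.0 0.0
P2 -30 1 0.06 [-1.19  0.93  0.06  2.14  1.47  1.74 -1.49] 0.0 0.0
P2 -30 -1 0 [-1.1   1.05 -0.05  2.08  1.49  1.82  1.57] 0.0 0.0
P2 -30 -1 0.06 [-1.1   0.92 -0.05  2.13  1.51  1.83  1.66] 0.0 0.0
P2 -45 1 0 [-1.15  1.07  0.05  1.92  1.26  1.79 -1.41] 0.0 0.0
P2 -45 1 0.06 [-1.15  0.95  0.05  1.97  1.28  1.81 -1.34] 0.0 0.0
P2 -45 -1 0 [-1.08  1.07 -0.04  1.92  1.3   1.86  1.72] 0.0 0.0
P2 -45 -1 0.06 [-1.07  0.95 -0.05  1.96  1.32  1.88  1.79] 0.0 0.0
```

```bash
cat >> h.py <<'E'
from scipy.spatial.transform import Slerp
def rows(p,x,z,n):
    o,e,r=st();z=np.array(z,float);z/=np.linalg.norm(z);x=np.array(x,float);x-=z*(x@z);x/=np.linalg.norm(x)
    T=R.from_matrix(np.c_[x,np.cross(z,x),z]);rv=(r.inv()*T).as_rotvec()
    pr,pe=r,e
    for i in range(1,n+1):
        R1=r*R.from_rotvec(rv*i/n);p1=e+(np.array(p)-e)*i/n
        print((pr.inv().apply(p1-pe)*1000).round(0),((pr.inv()*R1).as_rotvec(degrees=True)).round(1));pr,pe=R1,p1
E
python3 - <<'E'
from kin import *
rows([.47,-.03,.26],yaw(25),[0,0,-1],7)
E
```

```text
[-53.  25.   1.] [ 0.  -0.   5.4]
[-50.  30.   1.] [ 0.  -0.   5.4]
[-47.  34.   1.] [ 0.  -0.   5.4]
[-44.  39.   1.] [ 0.  -0.   5.4]
[-40.  43.   1.] [ 0.  -0.   5.4]
[-36.  46.   1.] [ 0.  -0.   5.4]
[-31.  50.   1.] [ 0.  -0.   5.4]
```

Emit:
apply_moves --pt "-53 25 1 0 0 5.4 -1" --pt "-50 30 1 0 0 5.4 -1" --pt "-47 34 1 0 0 5.4 -1" --pt "-44 39 1 0 0 5.4 -1" --pt "-40 43 1 0 0 5.4 -1" --pt "-36 46 0 0 0 5.4 -1" --pt "-31 50 0 0 0 5.4 -1" --pt "0 0 0 0 0 2 -1"

```text
t: 15.6
eef_pos: [0.4691, -0.0402, 0.262]
tool_rot: [-0.002, 0.982, 0.191, 0.006]
contact_force: [-0.1, 0.9, -1.3]
gripper_width: 1.002
```

```bash
python3 - <<'E'
from kin import *
delta([.47,-.03,.26],yaw(25))
rows([.47,-.06,.22],yaw(25),tdir(-65,12),8)
E
```

```text
shift [ 4.6 -9.2  2. ] len 10 turn [-0.  -0.7 -3. ] t 15.6 q [-0.61  0.09  0.61  2.03 -0.07  1.03  0.42] w 1.002 F [-0.1  0.9 -1.3]
[-1.  2.  5.] [-9.8  0.2 -0.4]
[-1.  1.  6.] [-9.8  0.2 -0.4]
[-1.  0.  6.] [-9.8  0.2 -0.4]
[-1. -1.  6.] [-9.8  0.2 -0.4]
[-1. -1.  6.] [-9.8  0.2 -0.4]
[-1. -2.  5.] [-9.8  0.2 -0.4]
[-1. -3.  5.] [-9.8  0.2 -0.4]
[-1. -4.  4.] [-9.8  0.2 -0.4]
```

Emit:
apply_moves --pt "-1 2 4 -9.8 0.2 -1 -1" --pt "-1 1 4 -9.8 0.2 -1 -1" --pt "-1 0 4 -9.8 0.2 -0.5 -1" --pt "-1 -1 4 -9.8 0.2 -0.4 -1" --pt "-1 -1 4 -9.8 0.2 -0.4 -1" --pt "-1 -2 4 -9.8 0.2 -0.4 -1" --pt "-1 -3 4 -9.8 0.2 -0.4 -1" --pt "-1 -4 4 -9.8 0.2 -0.4 -1"

```text
t: 16.6
eef_pos: [0.4745, -0.0469, 0.2305]
tool_rot: [0.624, 0.745, 0.174, 0.16]
contact_force: [-0.5, 0.1, -1.0]
gripper_width: 1.001
```

```bash
python3 - <<'E'
from kin import *
z=tdir(-65,12);A=np.array([.496,-.143,.05])
prm=fit().x;np.save('prm.npy',prm)
p=A-.06*z;print(p)
delta(p,yaw(25),z)
rows(p,yaw(25),z,8)
im=snap('side','s9')
E
```

```text
[ 0.47119702 -0.08980983  0.0624747 ]
shift [ -26.2 -158.8   64.6] len 173 turn [ 2.2 -2.6 -0.7] t 16.6 q [-1.11  0.61  0.39  2.37  1.18  1.26 -1.32] w 1.001 F [-0.5  0.1 -1. ]
[ -3. -20.   8.] [ 0.3 -0.3 -0.1]
[ -3. -20.   8.] [ 0.3 -0.3 -0.1]
[ -3. -20.   8.] [ 0.3 -0.3 -0.1]
[ -3. -20.   8.] [ 0.3 -0.3 -0.1]
[ -3. -20.   9.] [ 0.3 -0.3 -0.1]
[ -3. -20.   9.] [ 0.3 -0.3 -0.1]
[ -3. -20.   9.] [ 0.3 -0.3 -0.1]
[ -3. -20.   9.] [ 0.3 -0.3 -0.1]
```

View pics/s9.png

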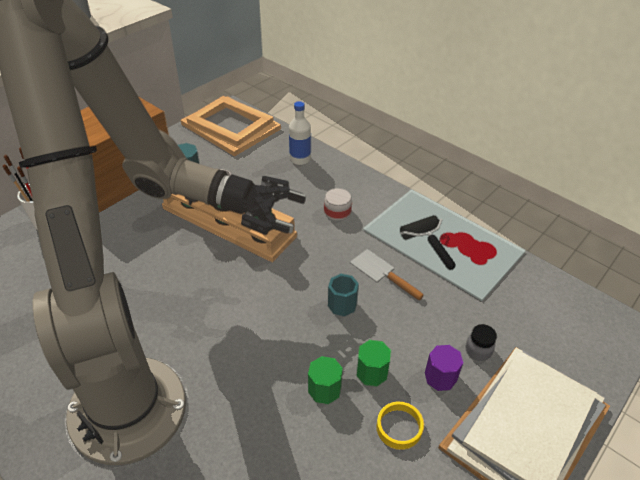

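Emit:
apply_moves --pt "-3 -20 8 0.3 -0.4 -0.1 -1" --pt "-3 -20 8 0.3 -0.4 -0.1 -1" --pt "-3 -20 8 0.3 -0.4 -0.1 -1" --pt "-3 -20 8 0.3 -0.4 -0.1 -1" --pt "-3 -20 8 0.3 -0.3 -0.1 -1" --pt "-3 -20 8 0.3 -0.3 -0.1 -1" --pt "-3 -18 8 0.3 -0.3 -0.1 -1" --pt "-3 -10 4 0.3 -0.3 -0.1 -1"

```text
t: 17.65
eef_pos: [0.4683, -0.0775, 0.0602]
tool_rot: [0.609, 0.762, 0.177, 0.131]
contact_force: [0.4, 1.0, -0.2]
gripper_width: 1.001
```

```bash
python3 - <<'E'
from kin import *
z=tdir(-65,12);A=np.array([.496,-.143,.05])
delta(A-.06*z,yaw(25),z)
delta(A+.027*z,yaw(25),z)
im=snap('side','s10');cv2.imwrite('pics/s10c.png',cv2.resize(im[180:330,200:400,::-1],None,fx=4,fy=4,interpolation=cv2.INTER_CUBIC))
im=snap('top','t10');cv2.imwrite('pics/t10c.png',cv2.resize(im[200:290,280:400,::-1],None,fx=5,fy=5,interpolation=cv2.INTER_CUBIC))
E
```

```text
shift [-2.7  4.9 11.6] len 13 turn [-1.  -0.2  0.9] t 17.65 q [-0.99  1.    0.3   2.32  1.23  1.05 -1.62] w 1.001 F [ 0.4  1.  -0.2]
shift [-3.   6.4 98.6] len 99 turn [-1.  -0.2  0.9] t 17.65 q [-0.99  1.    0.3   2.32  1.23  1.05 -1.62] w 1.001 F [ 0.4  1.  -0.2]
```

View pics/s10c.png

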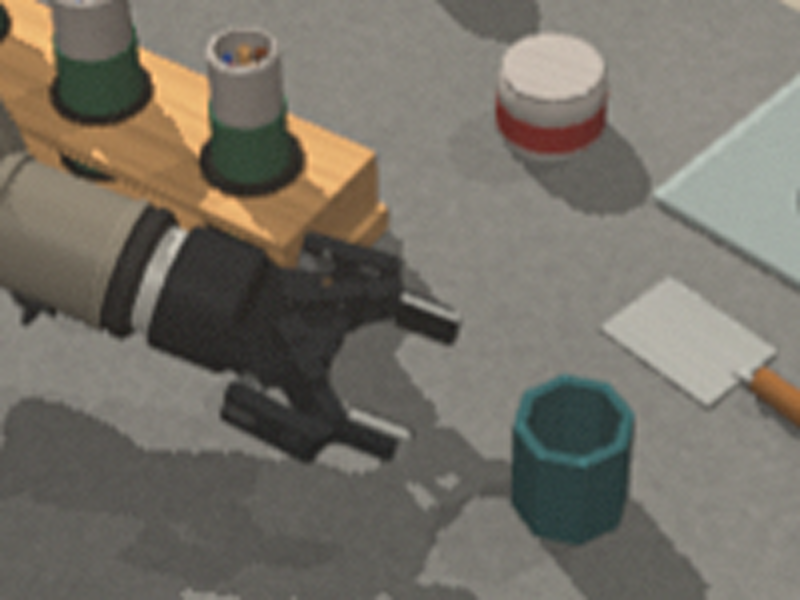

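View pics/t10c.png

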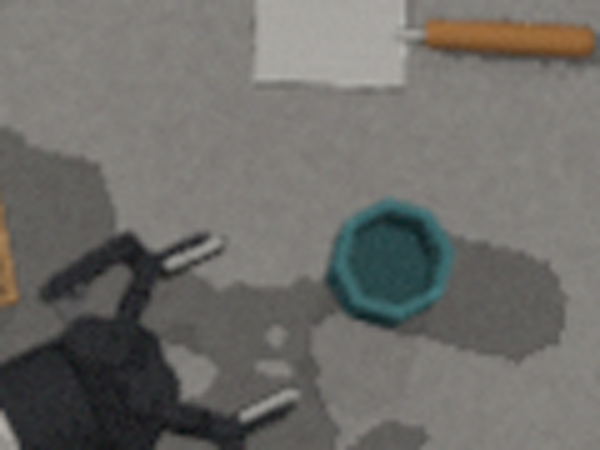

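Emit:
apply_moves --pt "-2 3 12 -0.5 0 0.4 -1" --pt "-1 2 16 -0.5 0 0.4 -1" --pt "0 1 16 0 0 0 -1" --pt "0 0 16 0 0 0 -1" --pt "0 0 15 0 0 0 -1" --pt "0 0 14 0 0 0 -1" --pt "0 0 8 0 0 0 -1" --pt "0 0 0 0 0 0 -1"

```text
t: 18.75
eef_pos: [0.5089, -0.1714, 0.0508]
tool_rot: [0.615, 0.758, 0.167, 0.139]
contact_force: [0.5, -0.0, -0.1]
gripper_width: 0.999
```

```bash
python3 - <<'E'
from kin import *
z=tdir(-65,12);A=np.array([.496,-.143,.05])
delta(A+.027*z,yaw(25),z)
im=snap('top','t11');cv2.imwrite('pics/t11c.png',cv2.resize(im[200:290,280:400,::-1],None,fx=5,fy=5,interpolation=cv2.INTER_CUBIC))
E
```

```text
shift [ 0.3 -7.3 -3.4] len 8 turn [ 0.2 -0.2 -0.3] t 18.75 q [-0.84  1.09  0.41  2.32  1.49  0.97 -1.77] w 0.999 F [ 0.5 -0.  -0.1]
```

View pics/t11c.png

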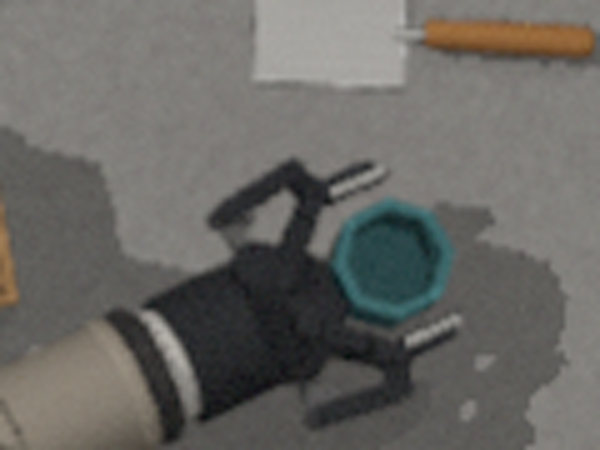

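Emit:
apply_moves --pt "0 -4 -3 0 0 0 -1" --pt "0 -3 -1 0 0 0 -1" --pt "0 0 0 0 0 0 0" --pt "0 0 0 0 0 0 0.3" --pt "0 0 0 0 0 0 0.5" --pt "0 0 0 0 0 0 0.5" --pt "0 0 0 0 0 0 0.5" --pt "0 0 0 0 0 0 0.5" --grip_force 60

```text
t: 19.8
eef_pos: [0.5067, -0.1642, 0.044]
tool_rot: [0.614, 0.758, 0.168, 0.14]
contact_force: [-0.3, 0.1, -0.8]
gripper_width: 0.74
```

```bash
python3 - <<'E'
from kin import *
z=tdir(-65,12);A=np.array([.496,-.143,.05])
delta(A+.027*z,yaw(25),z)
print(st()[1])
im=snap('top','t12');cv2.imwrite('pics/t12c.png',cv2.resize(im[200:290,280:400,::-1],None,fx=5,fy=5,interpolation=cv2.INTER_CUBIC))
E
```

```text
shift [-0.7  0.9  2.5] len 3 turn [ 0.1 -0.3 -0.3] t 19.8 q [-0.85  1.1   0.4   2.31  1.47  0.98 -1.77] w 0.74 F [-0.3  0.1 -0.8]
[ 0.50667396 -0.16423065  0.0440449 ]
```

View pics/t12c.png

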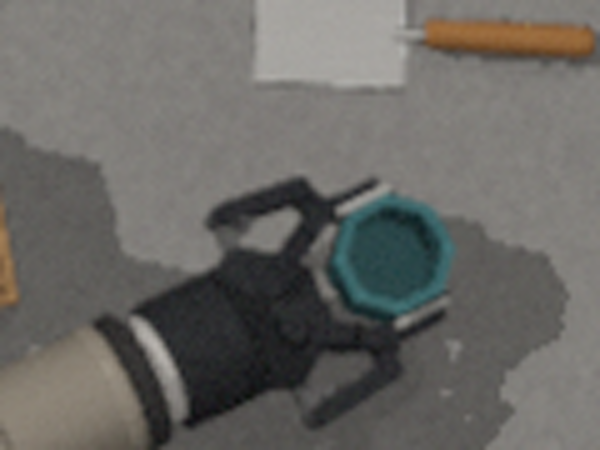

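```bash
cat > plan.py <<'E'
from kin import *
prm=fit().x
def held():
    return json.load(open('held.json'))
def target(mid,az,Hm,Hc,R0,az0=-65):
    u=yaw(az0);F=R.from_rotvec(np.pi*u);Rt=R.from_euler('z',az-az0,degrees=True)*F*R0
    return np.array(mid)-Rt.apply(Hc),Rt
E
python3 - <<'E'
from plan import *
o,e,r=st()
Hc=r.inv().apply(np.array([.496,-.143,.035])-e);Hc[0]=0;Hm=r.inv().apply([0,0,1.])
json.dump([list(Hm),list(Hc),list(r.as_quat())],open('held.json','w'));print(Hm,Hc)
q=np.array(o['q']);print('wrist z down tilt',r.apply([0,0,1]))
def chk(n,p,Rt,q0):
    M=Rt.as_matrix();s=ik(prm,p,M[:,0],M[:,2],q0);print(n,p.round(3),s[0].round(2),round(s[1],4),round(s[2],2));return s[0]
q1=chk('lift',e+[0,0,.22],r,q)
qa=q1
for k in(.25,.5,.75,1):
    Rk=R.from_rotvec(np.pi*k*yaw(-65))*r
    qa=chk('flip%g'%k,e+[0,0,.22],Rk,qa)
for az in(-45,-25):
  p,Rt=target([.5027,.2593,.235],az,Hm,Hc,r);q2=chk('hover%d'%az,p,Rt,qa)
  p,Rt=target([.5027,.2593,.150],az,Hm,Hc,r);q3=chk('seat%d'%az,p,Rt,q2)
  print('tool z',Rt.apply([0,0,1]),'wrist',p-.323*Rt.apply([0,0,1]))
E
```

```text
[ 0.00570133  0.97856636 -0.2058528 ] [ 0.         -0.0137449  -0.02137763]
wrist z down tilt [ 0.4186756  -0.88449724 -0.2058528 ]
lift [ 0.507 -0.164  0.264] [-0.53  0.44  0.05  2.37  1.46  1.37 -1.24] 0.0 0.0
flip0.25 [ 0.507 -0.164  0.264] [ 0.04  0.52 -0.61  2.44  1.69  1.69 -2.09] 0.0001 0.02
flip0.5 [ 0.507 -0.164  0.264] [ 0.06  0.67 -0.63  2.44  1.78  1.92 -2.95] 0.0088 1.71
flip0.75 [ 0.507 -0.164  0.264] [ 0.88  0.8  -1.4   2.44  2.21  1.92 -2.96] 0.0807 20.98
flip1 [ 0.507 -0.164  0.264] [ 1.09  2.1  -1.41  2.37  4.22  1.92 -2.56] 0.0491 19.8
hover-45 [0.519 0.242 0.226] [ 0.33  2.1  -1.41  2.13  4.34  1.92 -2.53] 0.0729 32.97
seat-45 [0.519 0.242 0.141] [ 0.33  2.1  -1.4   2.09  4.19  1.92 -2.66] 0.1088 31.63
tool z [ 0.68796004 -0.69594225  0.2058528 ] wrist [0.29724191 0.46725587 0.07445989]
hover-25 [0.524 0.249 0.226] [ 0.31  2.1  -1.41  2.24  4.19  1.92 -2.65] 0.0474 19.9
seat-25 [0.524 0.249 0.141] [ 0.34  2.1  -1.35  2.2   4.09  1.92 -2.78] 0.0642 19.06
tool z [ 0.88449724 -0.4186756   0.2058528 ] wrist [0.23850746 0.38444379 0.07445989]
```

```bash
cat > c.py <<'E'
from plan import *
Hm,Hc,r=held();r=R.from_quat(r)
o,e,_=st();q=np.array(o['q'])
def chk(n,p,Rt,q0):
    M=Rt.as_matrix();s=ik(prm,p,M[:,0],M[:,2],q0);print(n,np.round(p,3),s[0].round(2),round(s[1],4),round(s[2],2));return s[0]
E
python3 - <<'E'
from c import *
for P in([.507,-.164,.264],[.52,-.05,.26],[.56,.0,.30]):
  qa=chk('lift',P,r,q)
  for k in(.25,.5,.75,1):
    qa=chk('flip%g'%k,P,R.from_rotvec(-np.pi*k*yaw(-65))*r,qa)
for az in(-60,-45,-25,-10):
  p,Rt=target([.5027,.2593,.235],az,Hm,Hc,r);q2=chk('hover%d'%az,p,Rt,qa)
  p,Rt=target([.5027,.2593,.150],az,Hm,Hc,r);q3=chk('seat%d'%az,p,Rt,q2)
E
```

```text
lift [ 0.507 -0.164  0.264] [-0.53  0.44  0.05  2.37  1.46  1.37 -1.24] 0.0 0.0
flip0.25 [ 0.507 -0.164  0.264] [-0.49  0.52  0.01  2.27  1.34  1.49 -0.43] 0.0 0.0
flip0.5 [ 0.507 -0.164  0.264] [-0.48  0.64  0.    2.22  1.33  1.63  0.26] 0.0 0.0
flip0.75 [ 0.507 -0.164  0.264] [-0.48  0.75  0.    2.25  1.4   1.74  0.92] 0.0 0.0
flip1 [ 0.507 -0.164  0.264] [-0.49  0.79  0.01  2.34  1.52  1.77  1.58] 0.0 0.0
lift [ 0.52 -0.05  0.26] [-0.73  0.5   0.04  2.24  1.25  1.46 -1.18] 0.0 0.0
flip0.25 [ 0.52 -0.05  0.26] [-0.67  0.59  0.    2.13  1.17  1.59 -0.38] 0.0 0.0
flip0.5 [ 0.52 -0.05  0.26] [-0.66  0.7  -0.    2.08  1.16  1.72  0.33] 0.0 0.0
flip0.75 [ 0.52 -0.05  0.26] [-0.67  0.78 -0.    2.11  1.23  1.8   1.01] 0.0 0.0
flip1 [ 0.52 -0.05  0.26] [-0.69  0.81 -0.    2.21  1.34  1.81  1.69] 0.0 0.0
lift [0.56 0.   0.3 ] [-0.75  0.49  0.04  2.09  1.22  1.53 -1.03] 0.0 0.0
flip0.25 [0.56 0.   0.3 ] [-0.7   0.57  0.    1.98  1.15  1.66 -0.24] 0.0 0.0
flip0.5 [0.56 0.   0.3 ] [-0.69  0.68 -0.    1.94  1.17  1.79  0.48] 0.0 0.0
flip0.75 [0.56 0.   0.3 ] [-0.69  0.74 -0.    1.98  1.25  1.87  1.17] 0.0 0.0
flip1 [0.56 0.   0.3 ] [-0.72  0.75 -0.    2.08  1.36  1.86  1.87] 0.0 0.0
hover-60 [0.515 0.239 0.226] [-1.12  0.97  0.07  1.79  1.1   1.92  1.94] 0.0 0.0
seat-60 [0.515 0.239 0.141] [-1.07  1.12  0.01  1.73  1.09  1.92  1.84] 0.0 0.0
hover-45 [0.519 0.242 0.226] [-1.11  0.92 -0.02  1.96  1.3   1.87  1.81] 0.0 0.0
seat-45 [0.519 0.242 0.141] [-1.12  1.08 -0.    1.9   1.26  1.83  1.71] 0.0 0.0
hover-25 [0.524 0.249 0.226] [-1.14  0.88 -0.02  2.2   1.56  1.8   1.63] 0.0 0.0
seat-25 [0.524 0.249 0.141] [-1.16  1.07 -0.    2.13  1.53  1.78  1.5 ] 0.0 0.0
hover-10 [0.526 0.255 0.226] [-1.12  0.89 -0.02  2.35  1.8   1.82  1.47] 0.0 0.0
seat-10 [0.526 0.255 0.141] [-1.14  1.1  -0.01  2.28  1.77  1.84  1.33] 0.0 0.0
```

```bash
python3 - <<'E'
from c import *
p=np.array([.52,-.05,.30])
qa=chk('lift',p,r,q)
for k in(.25,.5,.75,1): qa=chk('flip%g'%k,p,R.from_rotvec(-np.pi*k*yaw(-65))*r,qa)
for m in([.51,.13,.29],[.5027,.2593,.29],[.5027,.2593,.24],[.5027,.2593,.15]):
  for az in(-40,-18):
    pp,Rt=target(m,az,Hm,Hc,r);chk(str(m)+str(az),pp,Rt,qa)
M=r.as_matrix();rows(p,M[:,0],M[:,2],7)
E
```

```text
lift [ 0.52 -0.05  0.3 ] [-0.73  0.42  0.04  2.22  1.25  1.49 -1.09] 0.0 0.0
flip0.25 [ 0.52 -0.05  0.3 ] [-0.67  0.51  0.    2.12  1.17  1.62 -0.31] 0.0 0.0
flip0.5 [ 0.52 -0.05  0.3 ] [-0.66  0.62 -0.    2.08  1.17  1.75  0.4 ] 0.0 0.0
flip0.75 [ 0.52 -0.05  0.3 ] [-0.67  0.7  -0.    2.12  1.25  1.83  1.08] 0.0 0.0
flip1 [ 0.52 -0.05  0.3 ] [-0.69  0.72 -0.    2.22  1.35  1.83  1.77] 0.0 0.0
[0.51, 0.13, 0.29]-40 [0.528 0.115 0.281] [-0.98  0.75 -0.01  2.27  1.47  1.8   1.68] 0.0 0.0
[0.51, 0.13, 0.29]-18 [0.533 0.123 0.281] [-0.8   0.76 -0.19  2.44  1.83  1.92  1.54] 0.0137 2.61
[0.5027, 0.2593, 0.29]-40 [0.521 0.244 0.281] [-1.12  0.8  -0.02  2.05  1.38  1.86  1.86] 0.0 0.0
[0.5027, 0.2593, 0.29]-18 [0.525 0.252 0.281] [-1.14  0.75 -0.02  2.3   1.69  1.78  1.66] 0.0 0.0
[0.5027, 0.2593, 0.24]-40 [0.521 0.244 0.231] [-1.12  0.9  -0.02  2.03  1.36  1.85  1.78] 0.0 0.0
[0.5027, 0.2593, 0.24]-18 [0.525 0.252 0.231] [-1.14  0.87 -0.02  2.28  1.67  1.8   1.56] 0.0 0.0
[0.5027, 0.2593, 0.15]-40 [0.521 0.244 0.141] [-1.12  1.08 -0.02  1.96  1.33  1.82  1.66] 0.0 0.0
[0.5027, 0.2593, 0.15]-18 [0.525 0.252 0.141] [-1.14  1.08 -0.02  2.2   1.64  1.81  1.42] 0.0 0.0
[  9.  33. -21.] [0. 0. 0.]
[  9.  33. -21.] [0. 0. 0.]
[  9.  33. -21.] [0. 0. 0.]
[  9.  33. -21.] [0. 0. 0.]
[  9.  33. -21.] [ 0. -0. -0.]
[  9.  33. -21.] [-0. -0.  0.]
[  9.  33. -21.] [0. 0. 0.]
```

Emit:
apply_moves --pt "0 25 -5 0 0 0 0.5" --pt "0 40 -8 0 0 0 0.5" --pt "0 48 -10 0 0 0 0.5" --pt "6 48 -15 0 0 0 0.5" --pt "14 36 -28 0 0 0 0.5" --pt "18 20 -35 0 0 0 0.5" --pt "18 10 -35 0 0 0 0.5" --pt "8 4 -15 0 0 0 0.5"

```text
t: 20.85
eef_pos: [0.5195, -0.046, 0.3062]
tool_rot: [0.612, 0.761, 0.169, 0.137]
contact_force: [0.4, -0.2, -0.7]
gripper_width: 0.743
```

```bash
python3 - <<'E'
from c import *
p=np.array([.52,-.05,.30])
delta(p)
im=snap('side','s13')
def frow(k0,k1,n,p):
    Rk=R.from_rotvec(-np.pi*k1*yaw(-65))*r;M=Rk.as_matrix();rows(p,M[:,0],M[:,2],n)
frow(0,.46,8,p)
E
```

```text
shift [-1.3 -5.2  5. ] len 7 t 20.85 q [-1.15  0.46  0.56  2.24  1.16  1.28 -1.01] w 0.743 F [ 0.4 -0.2 -0.7]
[-0. -1.  1.] [ -0.   -2.2 -10.1]
[-0. -1.  1.] [ -0.   -2.2 -10.1]
[-0. -1.  1.] [ -0.   -2.2 -10.1]
[ 0. -1.  1.] [ -0.   -2.2 -10.1]
[ 0. -1.  1.] [ -0.   -2.2 -10.1]
[ 0. -1.  1.] [ -0.   -2.2 -10.1]
[ 1. -1.  1.] [ -0.   -2.2 -10.1]
[ 1. -0.  1.] [ -0.   -2.2 -10.1]
```

View pics/s13.png

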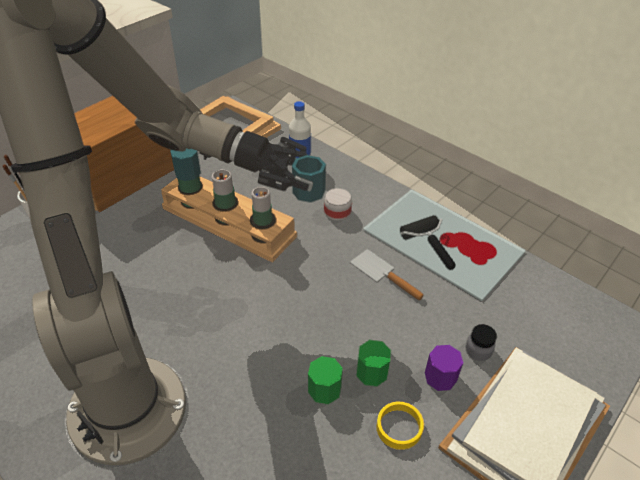

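Emit:
apply_moves --pt "0 -1 1 0 -2.2 -10.3 0.5" --pt "0 -1 1 0 -2.2 -10.3 0.5" --pt "0 -1 1 0 -2.2 -10.3 0.5" --pt "0 0 1 0 -2.2 -10.3 0.5" --pt "0 0 0 0 -2.2 -10.3 0.5" --pt "0 0 0 0 -2.2 -10.3 0.5" --pt "0 0 0 0 -2.2 -10.3 0.5" --pt "0 0 0 0 -2.2 -10.3 0.5"

```text
t: 21.9
eef_pos: [0.5159, -0.0599, 0.2984]
tool_rot: [0.562, 0.464, 0.539, -0.422]
contact_force: [-0.1, 0.7, -0.9]
gripper_width: 0.743
```

```bash
python3 - <<'E'
from c import *
p=np.array([.52,-.05,.30])
Rk=R.from_rotvec(-np.pi*yaw(-65))*r;M=Rk.as_matrix();delta(p,M[:,0],M[:,2]);rows(p,M[:,0],M[:,2],9)
E
```

```text
shift [-1.1  6.2 -8.8] len 11 turn [ -0.4 -19.6 -91.5] t 21.9 q [-1.    0.67  0.45  2.12  1.07  1.5   0.41] w 0.743 F [-0.1  0.7 -0.9]
[-0.  1. -1.] [ -0.   -2.2 -10.2]
[-0.  1. -1.] [ -0.   -2.2 -10.2]
[-0.  1. -1.] [ -0.   -2.2 -10.2]
[-1.  1. -1.] [ -0.   -2.2 -10.2]
[-1.  0. -1.] [ -0.   -2.2 -10.2]
[-1.  0. -1.] [ -0.   -2.2 -10.2]
[-1.  0. -1.] [ -0.   -2.2 -10.2]
[-1. -0. -1.] [ -0.   -2.2 -10.2]
[-1. -0. -1.] [ -0.   -2.2 -10.2]
```

Emit:
apply_moves --pt "0 1 -1 0 -2.2 -10.3 0.5" --pt "0 1 -1 0 -2.2 -10.3 0.5" --pt "0 1 -1 0 -2.2 -10.3 0.5" --pt "0 1 -1 0 -2.2 -10.3 0.5" --pt "-1 0 -1 0 -2.2 -10.3 0.5" --pt "-1 0 -1 0 -2.2 -10.3 0.5" --pt "-1 0 -1 0 -2.2 -10.3 0.5" --pt "-1 0 -1 0 -2.2 -10.3 0.5"

```text
t: 22.9
eef_pos: [0.5171, -0.0624, 0.2939]
tool_rot: [-0.203, 0.076, -0.621, 0.753]
contact_force: [0.4, -0.1, -1.4]
gripper_width: 0.744
```

```bash
python3 - <<'E'
from c import *
p,Rt=target([.51,.13,.285],-40,Hm,Hc,r)
# use negative flip result identical orientation (pi)
M=Rt.as_matrix();delta(p,M[:,0],M[:,2]);rows(p,M[:,0],M[:,2],7)
im=snap('side','s14');cv2.imwrite('pics/s14c.png',cv2.resize(im[60:260,140:380,::-1],None,fx=3,fy=3,interpolation=cv2.INTER_CUBIC))
E
```

```text
shift [ -78.4   -6.2 -160.1] len 178 turn [ -2.6 -26.8  -1.8] t 22.9 q [-0.94  0.79  0.33  2.23  1.27  1.62  1.65] w 0.744 F [ 0.4 -0.1 -1.4]
[-11.  -1. -23.] [-0.4 -3.8 -0.3]
[-13.  -1. -22.] [-0.4 -3.8 -0.3]
[-14.  -1. -21.] [-0.4 -3.8 -0.3]
[-16.  -1. -20.] [-0.4 -3.8 -0.3]
[-17.  -1. -19.] [-0.4 -3.8 -0.3]
[-18.  -1. -18.] [-0.4 -3.8 -0.3]
[-19.  -1. -17.] [-0.4 -3.8 -0.3]
```

View pics/s14c.png

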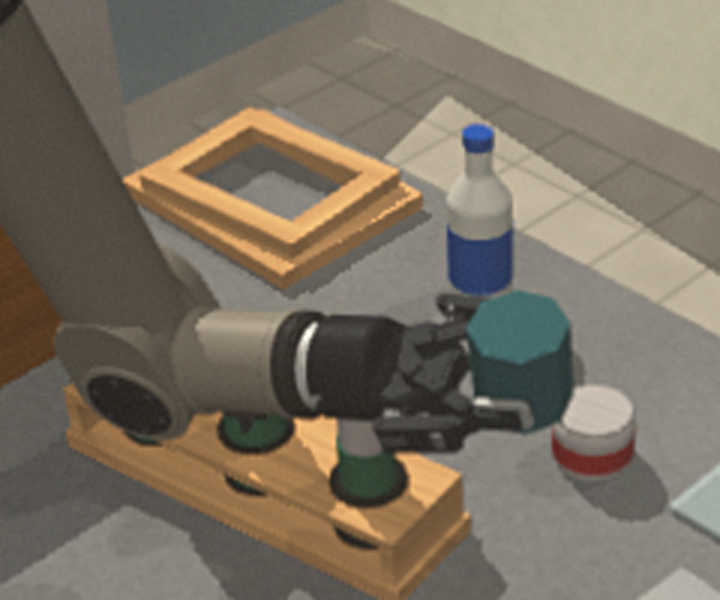

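Emit:
apply_moves --pt "-11 0 -23 -0.4 -3.8 -0.3 0.5" --pt "-13 0 -22 -0.4 -3.8 -0.3 0.5" --pt "-14 0 -21 -0.4 -3.8 -0.3 0.5" --pt "-16 0 -20 -0.4 -3.8 -0.3 0.5" --pt "-17 0 -19 -0.4 -3.8 -0.3 0.5" --pt "-18 0 -18 -0.4 -3.8 -0.3 0.5" --pt "-19 0 -17 -0.4 -3.8 -0.3 0.5" --pt "-19 0 -17 0 -2 0 0.5"

```text
t: 23.95
eef_pos: [0.5259, 0.1511, 0.2646]
tool_rot: [-0.342, 0.29, -0.564, 0.694]
contact_force: [0.7, 0.0, -1.3]
gripper_width: 0.742
```

```bash
python3 - <<'E'
from c import *
p,Rt=target([.5027,.2593,.265],-18,Hm,Hc,r)
M=Rt.as_matrix();delta(p,M[:,0],M[:,2]);rows(p,M[:,0],M[:,2],6)
E
```

```text
shift [-80.5  -4.8 -61.1] len 101 turn [  0.6 -17.9   4.9] t 23.95 q [-1.2   0.8   0.18  2.27  1.44  1.65  1.68] w 0.742 F [ 0.7  0.  -1.3]
[-13.  -1. -10.] [ 0.1 -3.   0.8]
[-14.  -1.  -9.] [ 0.1 -3.   0.8]
[-14.  -0.  -9.] [ 0.1 -3.   0.8]
[-15.  -0.  -8.] [ 0.1 -3.   0.8]
[-15.  -0.  -7.] [ 0.1 -3.   0.8]
[-16.   0.  -6.] [ 0.1 -3.   0.8]
```

Emit:
apply_moves --pt "-13 -1 -10 0.1 -3 0.8 0.5" --pt "-14 -1 -9 0.1 -3 0.8 0.5" --pt "-14 0 -9 0.1 -3 0.8 0.5" --pt "-15 0 -8 0.1 -3 0.8 0.5" --pt "-14 0 -7 0.1 -3 0.8 0.5" --pt "-9 0 -4 0.1 -3 0.8 0.5" --pt "0 0 0 0 0 0 0.5" --pt "0 0 0 0 0 0 0.5"

```text
t: 24.95
eef_pos: [0.5236, 0.2503, 0.2558]
tool_rot: [-0.464, 0.374, -0.507, 0.623]
contact_force: [-0.0, 0.3, -0.8]
gripper_width: 0.743
```

```bash
python3 - <<'E'
from c import *
p,Rt=target([.5027,.2593,.225],-18,Hm,Hc,r)
M=Rt.as_matrix();delta(p,M[:,0],M[:,2])
o,e,rn=st();mid=e+rn.apply(Hc);md=rn.apply(Hm);print('mid',mid,'mouth dir',md,'mouth',mid+.035*md)
im=snap('side','s15');cv2.imwrite('pics/s15c.png',cv2.resize(im[90:240,130:330,::-1],None,fx=4,fy=4,interpolation=cv2.INTER_CUBIC))
E
```

```text
shift [-1.8 39.2 -7.1] len 40 turn [-0.   1.4 -0.2] t 24.95 q [-1.28  0.82  0.15  2.32  1.66  1.67  1.56] w 0.743 F [-0.   0.3 -0.8]
mid [0.50086699 0.25714521 0.26480654] mouth dir [ 8.25549250e-05 -1.26169825e-03 -9.99999201e-01] mouth [0.50086988 0.25710105 0.22980657]
```

View pics/s15c.png

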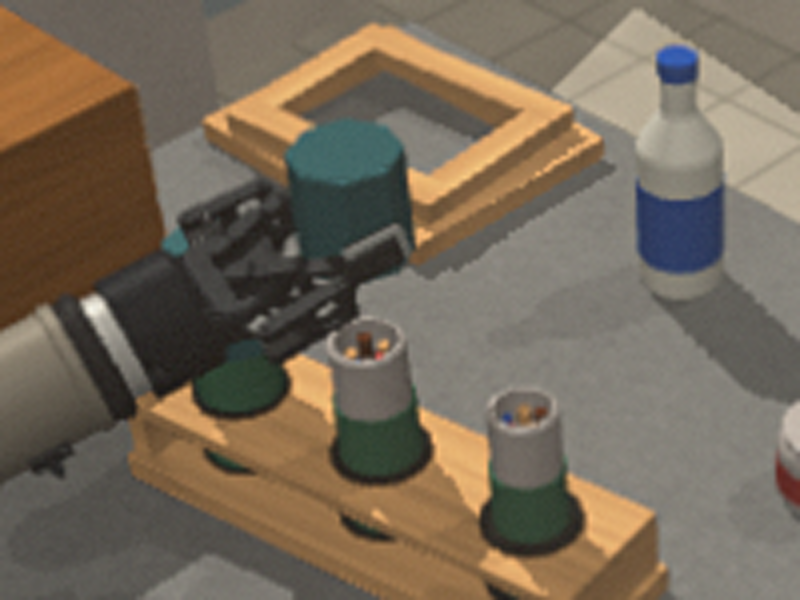

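```bash
python3 - <<'E'
from c import *
o,e,rn=st();mid=e+rn.apply(Hc);x=rn.as_matrix()[:,0];yw=np.degrees(np.arctan2(x[1],x[0]))
P=[proj('side',[mid[0]+.03464*np.cos(a),mid[1]+.03464*np.sin(a),mid[2]+.035]) for a in np.radians(yw+22.5+45*np.arange(8))]
print([(round((u-130+.4)*4),round((v-90+.4)*4)) for u,v in P],mid)
b=np.array(proj('side',mid))
print([((np.array(proj('side',mid+.005*rn.as_matrix()[:,i]))-b)*4).round(1) for i in (0,1,2)])
# teal top mask: brighter face
im=cv2.imread('pics/s15.png');hsv=cv2.cvtColor(im,cv2.COLOR_BGR2HSV)
m=cv2.inRange(hsv,(85,60,75),(100,255,140));n,l,s,c=cv2.connectedComponentsWithStats(m)
for i in range(1,n):
  if s[i,4]>80:print(s[i],c[i])
print(np.mean(P,0), onz('side',*c[1+np.argmax(s[1:,4])],mid[2]+.035))
E
```

```text
[(386, 172), (402, 147), (383, 125), (340, 119), (298, 132), (280, 157), (298, 179), (342, 186)] [0.50086754 0.25714259 0.26480224]
[array([3.5, 4.3]), array([2.6, 6.4]), array([ 7.5, -3.9])]
[202 120  29  17 344] [215.64534884 127.80232558]
[214.88023478 127.62382939] [0.50131583 0.255019   0.29980224]
```

```bash
python3 - <<'E'
from c import *
o,e,rn=st();print(rn.inv().apply([1.6,3.2,-58]), rn.apply([1,0,0]))
E
```

```text
[ -3.25792496  56.89357072 -11.37134714] [-0.28929292 -0.95722946 -0.00462203]
```

Emit:
apply_moves --pt "-2 10 -2 0 0.5 0 0.5" --pt "-1.5 12 -2 0 0.5 0 0.5" --pt "0 12 -2 0 0.4 0 0.5" --pt "0 12 -2 0 0 0 0.5" --pt "0 8 -2 0 0 0 0.5" --pt "0 3 -1 0 0 0 0.5" --pt "0 0 0 0 0 0 0.5" --pt "0 0 0 0 0 0 0.5"

```text
t: 26.0
eef_pos: [0.5262, 0.2538, 0.1928]
tool_rot: [-0.457, 0.366, -0.513, 0.628]
contact_force: [0.6, -0.1, -1.1]
gripper_width: 0.74
```

```bash
cat > look.py <<'E'
from c import *
import sys
o,e,rn=st();mid=e+rn.apply(Hc);md=rn.apply(Hm);print('mid',mid.round(4),'mouth dir',md.round(3),'mouthz',(mid[2]-.035).round(4),'F',o['contact_force'].round(1),'w',o['gripper_width'])
im=snap('side',sys.argv[1]);cv2.imwrite('pics/%sc.png'%sys.argv[1],cv2.resize(im[90:240,130:330,::-1],None,fx=4,fy=4,interpolation=cv2.INTER_CUBIC))
hsv=cv2.cvtColor(im[:,:,::-1],cv2.COLOR_BGR2HSV)
m=cv2.inRange(hsv,(85,60,75),(100,255,140));n,l,s,c=cv2.connectedComponentsWithStats(m)
for i in range(1,n):
  if s[i,4]>150:print(s[i],onz('side',*c[i],mid[2]+.035).round(4))
print('need to P2:',rn.inv().apply(np.r_[np.array([.5027,.2593])-mid[:2],0]*1000).round(1))
E
python3 look.py s16
```

```text
mid [0.5036 0.2612 0.2018] mouth dir [ 0.001  0.004 -1.   ] mouthz 0.1668 F [ 0.6 -0.1 -1.1] w 0.7397872874688766
[171 143  26  16 300] [0.4437 0.3158 0.2368]
[205 142  28  16 342] [0.5035 0.2589 0.2368]
need to P2: [ 2.1 -0.1 -0.3]
```

View pics/s16c.png

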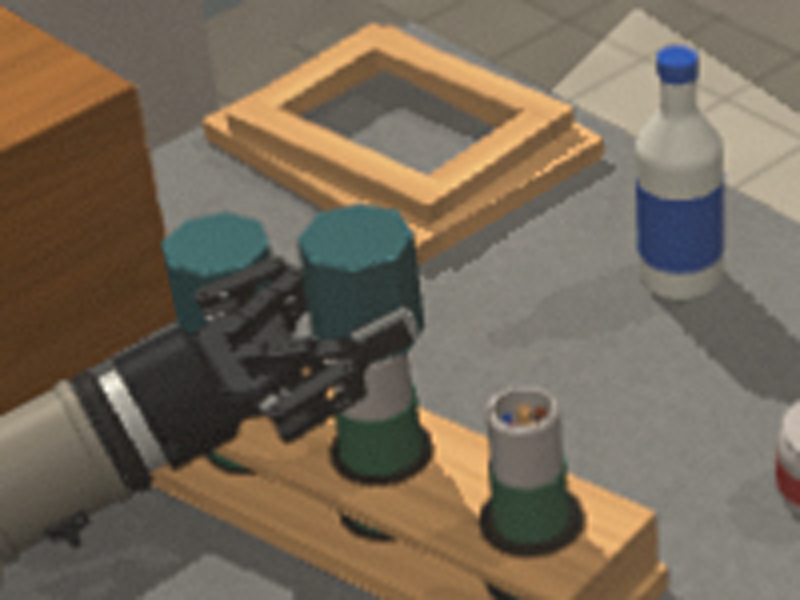

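Emit:
apply_moves --pt "1 3 -0.6 0 0 0 0.5" --pt "0 4 -0.8 0 0 0 0.5" --pt "0 4 -0.8 0 0 0 0.5" --pt "0 4 -0.8 0 0 0 0.5" --pt "0 4 -0.8 0 0 0 0.5" --pt "0 4 -0.8 0 0 0 0.5" --pt "0 0 0 0 0 0 0.5" --pt "0 0 0 0 0 0 0.5"

```text
t: 27.05
eef_pos: [0.525, 0.2533, 0.1862]
tool_rot: [-0.467, 0.353, -0.501, 0.638]
contact_force: [-0.5, 0.7, 0.6]
gripper_width: 0.739
```

```bash
python3 look.py s17
```

```text
mid [0.5021 0.2608 0.1942] mouth dir [ 0.046 -0.002 -0.999] mouthz 0.1592 F [-0.5  0.7  0.6] w 0.7391949193105202
[171 143  26  16 301] [0.4494 0.3253 0.2292]
[205 144  27  17 349] [0.501  0.2586 0.2292]
need to P2: [1.2 0.2 1. ]
```

View pics/s17c.png

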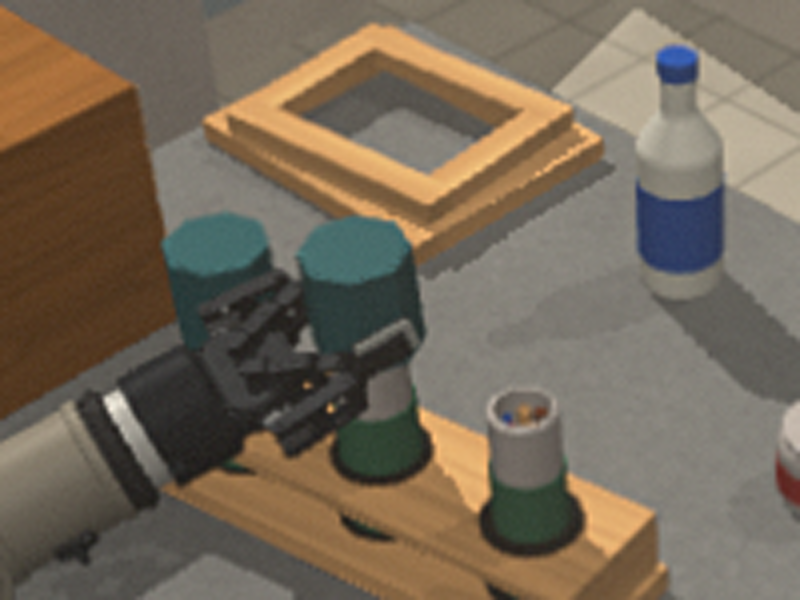

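```bash
python3 - <<'E'
from h import *
print(np.round(bot.get_obs()['q'],2))
s=cv2.cvtColor(cv2.imread('pics/side0.png'),cv2.COLOR_BGR2GRAY);t=cv2.cvtColor(cv2.imread('pics/top0.png'),cv2.COLOR_BGR2GRAY)
for v in(283,284,285,286):print('side',v,s[v,324:364])
for v in(250,251,252,253):print('top',v,t[v,342:375])
for u in(356,357,358):print('topcol',u,t[236:270,u])
# bright teal ring area fraction in top: ring/(full top polygon)
E
```

```text
[-1.27  1.03  0.13  2.23  1.6   1.71  1.43]
side 283 [125 124 129 129 122  97  87  86  67  55  53  55  55  56  58  51  57  56
  54  57  59  59  57  59  56  54  52  51  51  52  56  71  90  91 112 129
 127 122 123 126]
side 284 [126 125 129 127 117  93  89  76  55  51  58  54  56  54  53  55  54  56
  58  56  59  58  58  56  60  59  54  51  51  49  52  68  89  87 101 126
 126 128 125 126]
side 285 [131 127 128 127 113  93  95  72  49  49  58  55  56  56  56  55  57  56
  59  56  60  56  60  57  57  59  56  52  53  49  56  76  92  83  92 127
 128 128 124 129]
side 286 [131 130 128 121  99  92 101  83  55  52  55  54  55  53  56  56  56  58
  59  59  59  54  56  58  55  56  54  51  51  56  64  88  89  82  90 131
 129 127 127 127]
top 250 [120 122 120 113  85  83  84  79  68  61  62  59  61  54  53  59  57  57
  55  60  60  60  43  33  44  51  74  88  87  89  89  90  90]
top 251 [117 121 122 105  83  80  87  73  63  60  61  59  57  61  56  55  58  53
  59  64  55  57  57  48  48  56  79  87  87  88  88  89  90]
top 252 [122 122 121 104  78  83  86  75  57  61  60  58  58  59  59  57  59  58
  59  59  63  56  60  47  48  56  79  89  86  91  88  89  86]
top 253 [123 123 124  92  66  84  91  74  58  54  59  58  62  58  57  59  52  62
  58  60  61  59  58  54  52  69  86  89  89  93  87  82  85]
topcol 356 [120 119 119 111  96  86  64  44  42  52  59  57  57  61  53  56  59  57
  56  58  58  56  57  62  79  87  73  46  29  61 104 109 109 112]
topcol 357 [122 120 121 112  97  80  56  37  36  56  59  58  57  59  59  55  57  59
  54  59  59  57  61  57  75  86  79  54  36  57 100 111 110 111]
topcol 358 [118 119 119 110  95  79  52  35  38  49  56  58  61  55  57  58  59  52
  60  56  59  55  61  56  68  86  88  64  38  51 102 112 111 111]
```

```bash
python3 - <<'E'
from h import *
im=cv2.imread('pics/s13.png');cv2.imwrite('pics/s13c.png',cv2.resize(im[145:210,280:345],None,fx=9,fy=9,interpolation=cv2.INTER_NEAREST))
g=cv2.cvtColor(im,cv2.COLOR_BGR2GRAY)
for v in range(162,172,1):print(v,g[v,286:332])
E
```

```text
162 [ 49  40  41  57  44  39  43  62  88  94  87  66  52  58  58  55  60  61
  56  55  55  61  61  59  63  61  60  63  58  64  62  59  53  58  73  88
  91  97 114 130 135 134 135 137 133 132]
163 [ 43  40  40  40  45  40  50  76  94  94  80  55  53  57  55  57  56  56
  59  59  58  59  65  61  59  61  59  59  65  61  61  60  56  54  56  72
  89  95 100 117 133 140 137 134 135 135]
164 [ 42  46  58  54  53  50  63  88  95  89  68  49  55  59  56  57  57  58
  61  61  59  58  58  62  58  63  62  63  62  63  63  57  55  55  57  64
  84 101  95 100 121 135 135 134 132 134]
165 [ 41  61 100 100  90  87  80  96  97  85  58  49  52  59  58  62  59  58
  57  57  59  59  61  60  64  62  63  60  61  62  59  57  58  56  56  63
  85  94  90  89 118 136 135 133 132 132]
166 [ 53  89 130 128 126 116  88  97  98  89  56  48  54  56  60  55  60  58
  57  60  60  57  60  61  61  59  61  64  61  61  61  59  55  57  60  73
  93  94  84  83 123 137 135 137 135 132]
167 [ 61  91 129 126 126 114  74  88  94  89  72  58  50  56  56  58  59  57
  57  61  59  59  61  61  64  58  63  61  61  63  60  60  54  54  60  81
  95  91  74  76 125 135 133 132 132 133]
168 [ 49  78 126 126 126 113  63  68  90  96  91  76  57  59  55  54  54  57
  59  57  60  61  64  61  61  61  57  60  61  61  61  59  55  55  68  92
  93  87  64  77 123 135 136 131 136 134]
169 [ 42  68 116 127 126 120  63  55  73  89  94  91  80  60  56  56  58  57
  57  57  62  57  61  62  62  61  60  59  63  59  63  55  55  61  84  97
  95  83  53  80 126 135 134 136 135 135]
170 [ 43  53  90 117 131 123  66  52  54  74  89  97  87  79  61  56  57  59
  56  56  59  59  60  61  62  63  60  57  58  62  61  66  71  81 101 100
  89  65  50  81 129 135 137 133 133 133]
171 [ 50  47  62  92 127 126  71  52  53  57  74  94  98  96  79  69  67  64
  60  54  56  55  60  59  58  60  60  60  65  70  76  85  88  96 104  94
  82  58  47  75 118 136 139 134 133 132]
```

View pics/s13c.png

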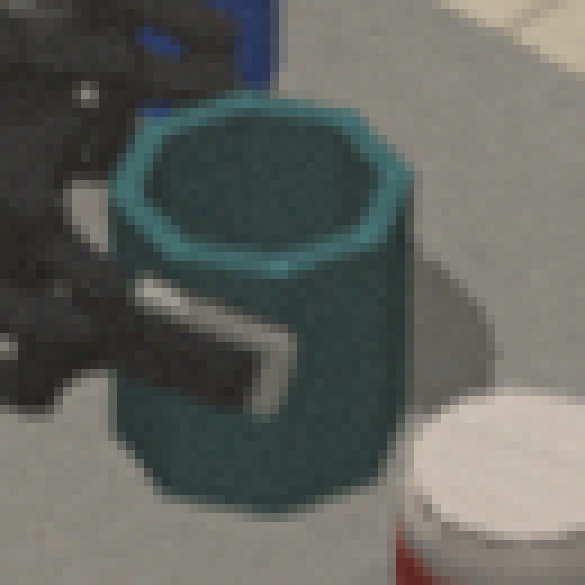

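```bash
python3 - <<'E'
from h import *
r0=json.load(open('held.json'))
def area(cam,c,zz,yw):
    P=np.array([proj(cam,[c[0]+.03464*np.cos(a),c[1]+.03464*np.sin(a),zz]) for a in np.radians(yw+22.5+45*np.arange(8))],np.float32)
    return cv2.contourArea(P),P
def inner(im,seed,k=6,lo=57,hi=92):
    g=cv2.cvtColor(cv2.resize(im,None,fx=k,fy=k,interpolation=cv2.INTER_LINEAR),cv2.COLOR_BGR2GRAY)
    out=[]
    for th in(72,75,78):
        m=(cv2.GaussianBlur(g,(0,0),2)<th).astype(np.uint8)
        n,l,s,c=cv2.connectedComponentsWithStats(m,connectivity=4);i=l[int(seed[1]*k),int(seed[0]*k)];out.append(round(s[i,4]/k/k,1))
    return out
s0=cv2.imread('pics/side0.png');t0=cv2.imread('pics/top0.png');s13=cv2.imread('pics/s13.png')
for cam,im,c,zz,seed in(('side',s0,(.495,-.1436),.07,(342,284)),('top',t0,(.4976,-.1424),.07,(357,253)),):
    a,P=area(cam,c,zz,25);I=inner(im,seed);print(cam,a,I,[round(64*np.sqrt(i/a),1) for i in I])
e=np.array([.5195,-.046,.3062]);r=R.from_quat([.761,.169,.137,.612]);mid=e+r.apply(r0[1]);
a,P=area('side',mid[:2],mid[2]+.035,25);print(P.mean(0));I=inner(s13,(309,165));print(a,I,[round(64*np.sqrt(i/a),1) for i in I])
E
```

```text
side 519.8746885284781 [np.float64(320.3), np.float64(331.3), np.float64(342.5)] [np.float64(50.2), np.float64(51.1), np.float64(51.9)]
top 429.16647639195435 [np.float64(272.0), np.float64(282.3), np.float64(293.6)] [np.float64(51.0), np.float64(51.9), np.float64(52.9)]
[307.5905  164.79591]
507.63686716603115 [np.float64(299.2), np.float64(309.5), np.float64(320.1)] [np.float64(49.1), np.float64(50.0), np.float64(50.8)]
```

```bash
python3 - <<'E'
from c import *
p,Rt=target([.5027,.2610,.201],-18,Hm,Hc,r)
M=Rt.as_matrix();delta(p,M[:,0],M[:,2])
im=snap('top','t17');cv2.imwrite('pics/t17c.png',cv2.resize(im[180:300,120:280,::-1],None,fx=5,fy=5,interpolation=cv2.INTER_CUBIC))
E
```

```text
shift [-0.5 -5.6  1.6] len 6 turn [-2.5 -0.3 -0.6] t 27.1 q [-1.27  1.03  0.13  2.23  1.6   1.71  1.43] w 0.738 F [-1.1  0.   1.2]
```

View pics/t17c.png

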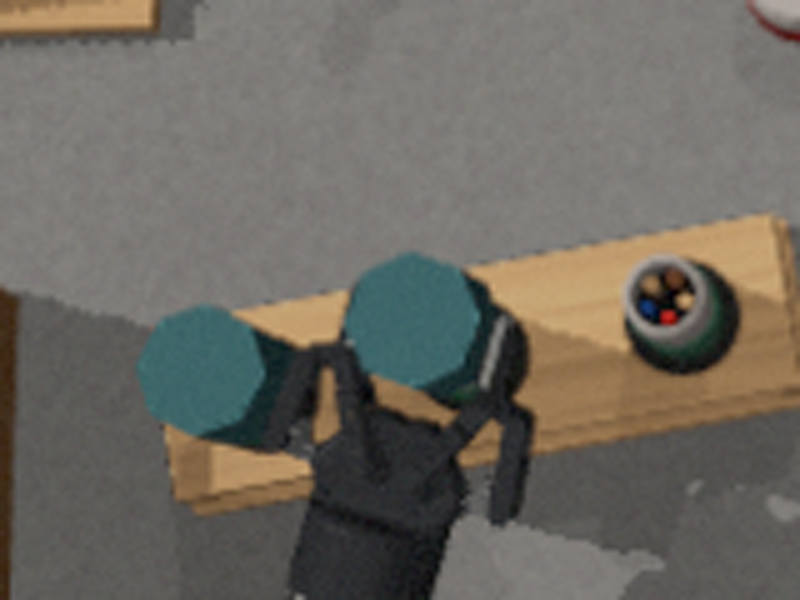

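View pics/s17.png

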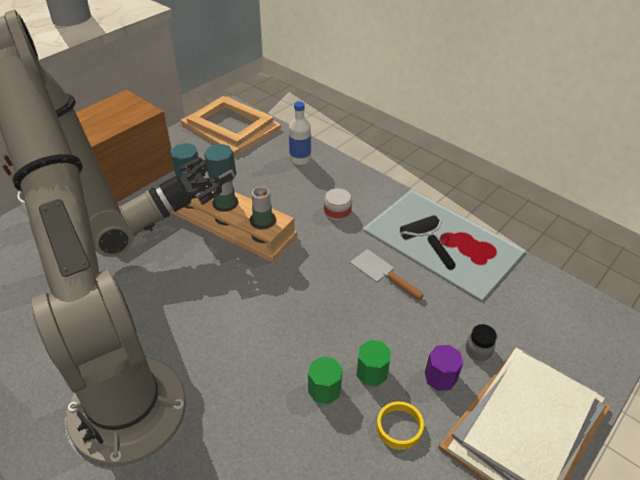

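```bash
python3 - <<'E'
from c import *
for az in(-8,-4,0):
  for zz in(.21,.15):
    p,Rt=target([.503,.2608,zz],az,Hm,Hc,r);chk(str(az),p,Rt,q)
p,Rt=target([.503,.2608,.205],-5,Hm,Hc,r);M=Rt.as_matrix();rows(p,M[:,0],M[:,2],5)
im=cv2.imread('pics/t17.png');c=im[225:285,140:230];cv2.imwrite('pics/t17d.png',cv2.resize(c,None,fx=8.8,fy=8.8,interpolation=cv2.INTER_CUBIC))
E
```

```text
-8 [0.527 0.257 0.201] [-1.15  0.96  0.02  2.35  1.82  1.81  1.39] 0.0 0.0
-8 [0.527 0.257 0.141] [-1.15  1.11  0.02  2.3   1.79  1.82  1.3 ] 0.0 0.0
-4 [0.527 0.259 0.201] [-1.14  0.97  0.02  2.39  1.89  1.83  1.35] 0.0 0.0
-4 [0.527 0.259 0.141] [-1.14  1.12  0.02  2.33  1.86  1.86  1.26] 0.0 0.0
0 [0.527 0.261 0.201] [-1.11  0.98  0.03  2.43  1.97  1.87  1.31] 0.0 0.0
0 [0.527 0.261 0.141] [-1.12  1.13  0.03  2.36  1.94  1.9   1.22] 0.0 0.0
[-1. -2.  0.] [-0.5 -2.6  0.5]
[-1. -2.  0.] [-0.5 -2.6  0.5]
[-1. -2.  1.] [-0.5 -2.6  0.5]
[-1. -2.  1.] [-0.5 -2.6  0.5]
[-1. -2.  1.] [-0.5 -2.6  0.5]
```

View pics/t17d.png

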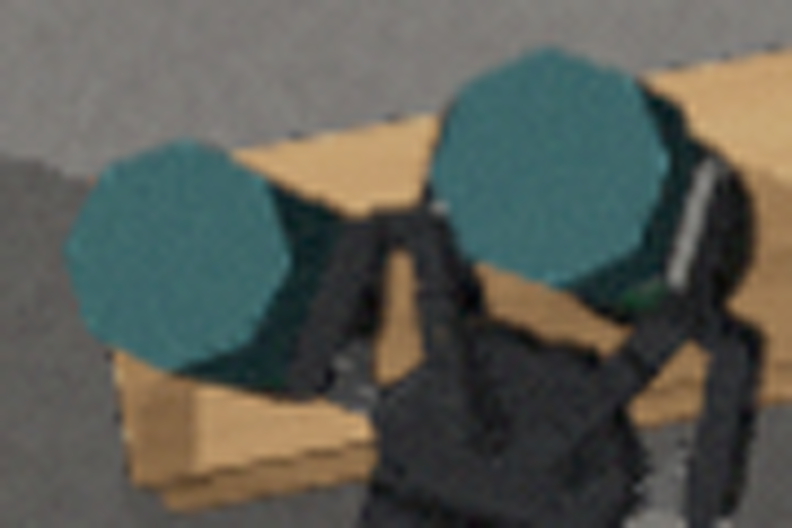

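Emit:
apply_moves --pt "0 -8 1 -1.5 0 0 0.5" --pt "0 -6 1 -0.8 -1 0.5 0.5" --pt "-1 -1 0 0 -2.6 0.5 0.5" --pt "-1 0 1 0 -2.8 0.5 0.5" --pt "-1 0 1 0 -2.8 0.5 0.5" --pt "-1 0 1 0 -2.6 0.3 0.5" --pt "-1 0 1 0 -2 0.3 0.5" --pt "0 0 0 0 0 0 0.5"

```text
t: 28.15
eef_pos: [0.5287, 0.2574, 0.1994]
tool_rot: [-0.534, 0.428, -0.464, 0.563]
contact_force: [0.1, 0.3, -0.2]
gripper_width: 0.744
```

```bash
python3 look.py s18; python3 - <<'E'
from c import *
p,Rt=target([.503,.2608,.205],-4,Hm,Hc,r);M=Rt.as_matrix();delta(p,M[:,0],M[:,2])
im=snap('top','t18');cv2.imwrite('pics/t18c.png',cv2.resize(im[210:290,130:250,::-1],None,fx=6.6,fy=6.6,interpolation=cv2.INTER_CUBIC))
E
```

```text
mid [0.5051 0.2588 0.2085] mouth dir [-0.002  0.008 -1.   ] mouthz 0.1735 F [ 0.1  0.3 -0.2] w 0.7439988018765055
[206 140  28  15 339] [0.5057 0.2564 0.2435]
[171 143  26  16 301] [0.4384 0.3078 0.2435]
need to P2: [-0.4 -0.5 -2.3]
shift [-1.2  3.  -2.8] len 4 turn [ 0.1  0.5 -0.6] t 28.2 q [-1.26  0.99  0.16  2.4   1.87  1.73  1.27] w 0.744 F [-0.1  0.2 -1. ]
```

View pics/t18c.png

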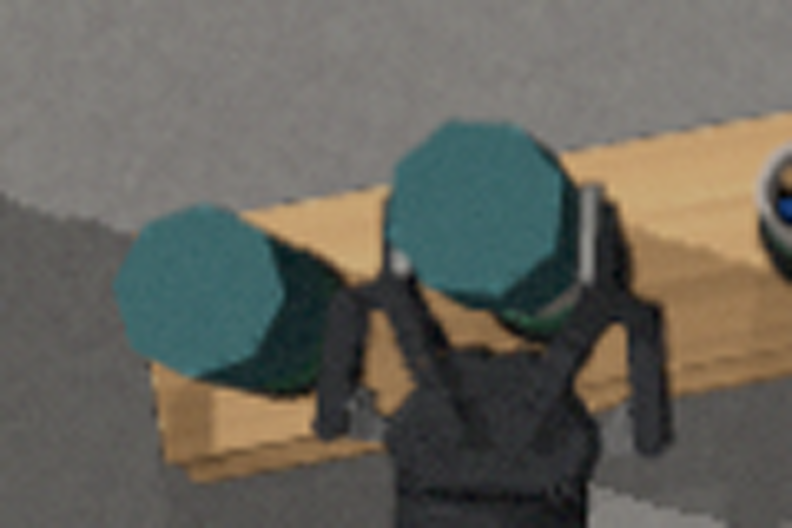

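```bash
cat > rel.py <<'E'
from c import *
def rel(fs,ft):
    o,e,rn=st();mid=e+rn.apply(Hc);res={}
    for cam,f in(('side',fs),('top',ft)):
        im=cv2.imread('pics/%s.png'%f);hsv=cv2.cvtColor(im,cv2.COLOR_BGR2HSV)
        m=cv2.inRange(hsv,(85,60,75),(100,255,140))
        n,l,s,c=cv2.connectedComponentsWithStats(m)
        k=[i for i in range(1,n) if s[i,4]>150 and c[i][0]<260];k.sort(key=lambda i:c[i][0])
        cc=[]
        for i in k[:2]:
            h=cv2.convexHull(np.argwhere(l==i)[:,::-1].astype(np.float32));M=cv2.moments(h);cc.append((M['m10']/M['m00'],M['m01']/M['m00']))
        B=onz(cam,*cc[0],.185);A=onz(cam,*cc[1],mid[2]+.035)
        print(cam,'area',s[k[:2],4],'B',B[:2].round(4),'A',A[:2].round(4),'A-wanted',((A-B)[:2]-[.0187,-.1189]).round(4))
    print('FK mid',mid.round(4))
E
python3 -c "
from rel import *
rel('s18','t18')"
```

```text
side area [301 339] B [0.4834 0.3797] A [0.5057 0.2564] A-wanted [ 0.0036 -0.0044]
top area [486 538] B [0.4845 0.3809] A [0.5065 0.2586] A-wanted [ 0.0033 -0.0034]
FK mid [0.505  0.2595 0.2086]
```

```bash
python3 -c "
from c import *
o,e,rn=st();print(rn.inv().apply([-3.3,3.7,-5]))"
```

```text
[-3.40785829  4.22477735 -4.4852824 ]
```

Emit:
apply_moves --pt "-2 1 -2 0 0.3 -0.3 0.5" --pt "-1.4 1 -1.5 0 0.2 -0.3 0.5" --pt "0 1 0 0 0 0 0.5" --pt "0 1 0 0 0 0 0.5" --pt "0 0 0 0 0 0 0.5" --pt "0 0 0 0 0 0 0.5" --pt "0 0 0 0 0 0 0.5" --pt "0 0 0 0 0 0 0.5"

```text
t: 29.25
eef_pos: [0.5261, 0.2629, 0.1944]
tool_rot: [-0.529, 0.427, -0.465, 0.567]
contact_force: [1.3, 0.5, -1.1]
gripper_width: 0.738
```

```bash
python3 look.py s19; python3 -c "
from rel import *
snap('top','t19');rel('s19','t19')
print(rn_ if 0 else '')"
```

```text
mid [0.5025 0.2646 0.2035] mouth dir [-0.003  0.002 -1.   ] mouthz 0.1685 F [ 1.3  0.5 -1.1] w 0.738057101256199
[204 141  27  16 335] [0.5032 0.263  0.2385]
[171 143  26  16 300] [0.4424 0.314  0.2385]
need to P2: [5.3 0.1 0.6]
side area [300 335] B [0.4836 0.3797] A [0.5029 0.2626] A-wanted [0.0006 0.0018]
top area [485 534] B [0.4844 0.3809] A [0.5044 0.2643] A-wanted [0.0013 0.0023]
FK mid [0.5025 0.2647 0.2035]
```

Emit:
apply_moves --pt "1.3 1 -0.8 0 0 0 0.5" --pt "0 2 -0.4 0 0 0 0.5" --pt "0 3 -0.6 0 0 0 0.5" --pt "0 3 -0.6 0 0 0 0.5" --pt "0 3 -0.6 0 0 0 0.5" --pt "0 3 -0.6 0 0 0 0.5" --pt "0 3 -0.6 0 0 0 0.5" --pt "0 2 -0.4 0 0 0 0.5"

```text
t: 30.35
eef_pos: [0.5256, 0.2614, 0.1724]
tool_rot: [-0.529, 0.427, -0.465, 0.567]
contact_force: [-0.8, -0.7, -0.3]
gripper_width: 0.743
```

```bash
python3 look.py s20; python3 -c "
from rel import *
snap('top','t20');rel('s20','t20')"
```

```text
mid [0.502  0.2631 0.1815] mouth dir [-0.002  0.001 -1.   ] mouthz 0.1465 F [-0.8 -0.7 -0.3] w 0.7425547825096548
[171 143  26  16 299] [0.4592 0.3408 0.2165]
[205 148  28  16 336] [0.5032 0.2613 0.2165]
need to P2: [3.7 0.2 1. ]
side area [299 336] B [0.4836 0.3795] A [0.5037 0.2617] A-wanted [0.0013 0.001 ]
top area [486 515] B [0.4844 0.3809] A [0.504  0.2625] A-wanted [0.0009 0.0005]
FK mid [0.502  0.2631 0.1814]
```

View pics/s20c.png

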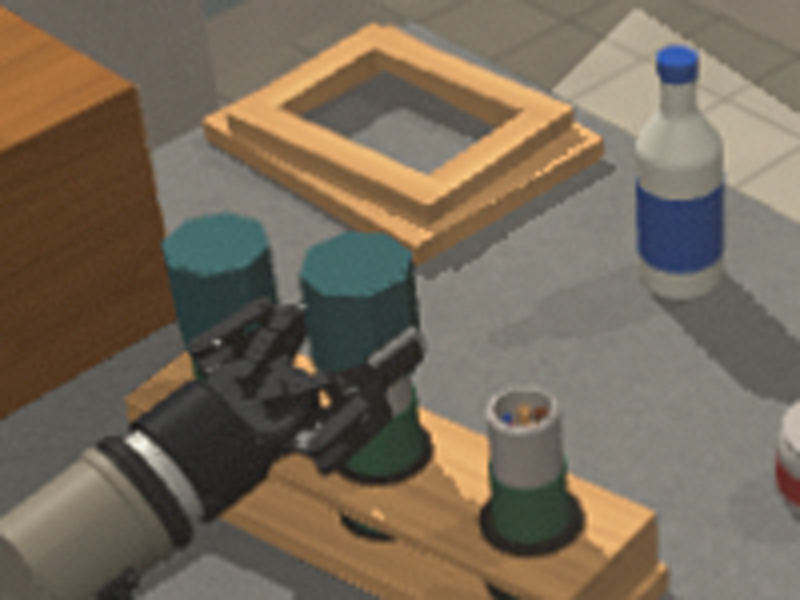

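Emit:
apply_moves --pt "0 3 -0.6 0 0 0 0.5" --pt "0 3 -0.6 0 0 0 0.5" --pt "0 3 -0.6 0 0 0 0.5" --pt "0 3 -0.6 0 0 0 0.5" --pt "0 3 -0.6 0 0 0 0.5" --pt "0 2 -0.4 0 0 0 0.5" --pt "0 2 -0.4 0 0 0 0.5" --pt "0 1 -0.2 0 0 0 0.5"

```text
t: 31.45
eef_pos: [0.5258, 0.2613, 0.1508]
tool_rot: [-0.529, 0.427, -0.465, 0.568]
contact_force: [-1.1, -0.6, -0.2]
gripper_width: 0.743
```

```bash
python3 look.py s21; python3 -c "
from rel import *
snap('top','t21');rel('s21','t21')"
```

```text
mid [0.5021 0.2631 0.1599] mouth dir [-0.002  0.001 -1.   ] mouthz 0.1249 F [-1.1 -0.6 -0.2] w 0.7430831835837017
[171 143  26  16 299] [0.4758 0.3672 0.1949]
[207 156  27  16 337] [0.5034 0.2607 0.1949]
need to P2: [3.7 0.2 0.9]
side area [299 337] B [0.4836 0.3795] A [0.5034 0.2605] A-wanted [ 0.0011 -0.0001]
top area [484 495] B [0.4844 0.3809] A [0.5039 0.2625] A-wanted [0.0008 0.0005]
FK mid [0.5021 0.2631 0.1598]
```

View pics/s21.png

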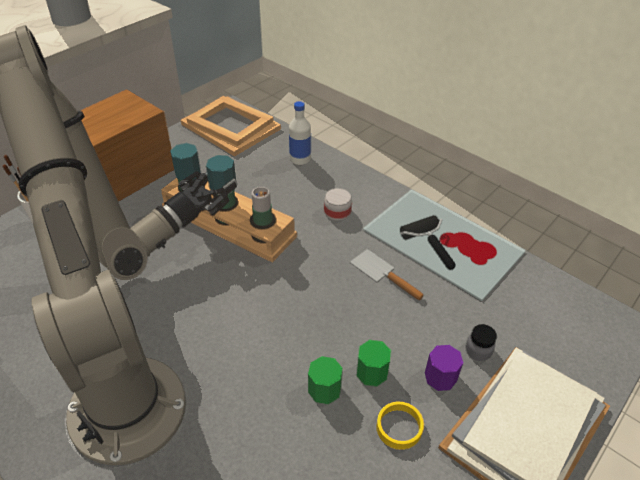

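Emit:
apply_moves --pt "0 2 -0.4 0 0 0 0.5" --pt "0 2 -0.4 0 0 0 0.5" --pt "0 1.5 -0.3 0 0 0 0.5" --pt "0 1.5 -0.3 0 0 0 0.5" --pt "0 1.5 -0.3 0 0 0 0.5" --pt "0 1.5 -0.3 0 0 0 0.5" --pt "0 1.5 -0.3 0 0 0 0.5" --pt "0 1.5 -0.3 0 0 0 0.5"

```text
t: 32.55
eef_pos: [0.5256, 0.2613, 0.1413]
tool_rot: [-0.531, 0.424, -0.461, 0.57]
contact_force: [-4.1, 0.5, 6.8]
gripper_width: 0.741
```

```bash
python3 look.py s22
```

```text
mid [0.5018 0.2631 0.1501] mouth dir [ 0.009 -0.    -1.   ] mouthz 0.1151 F [-4.1  0.5  6.8] w 0.7405973474039572
[171 143  26  16 300] [0.4832 0.379  0.1851]
[207 159  27  16 346] [0.5024 0.2612 0.1851]
need to P2: [3.7 0.2 1.1]
```

View pics/s22c.png

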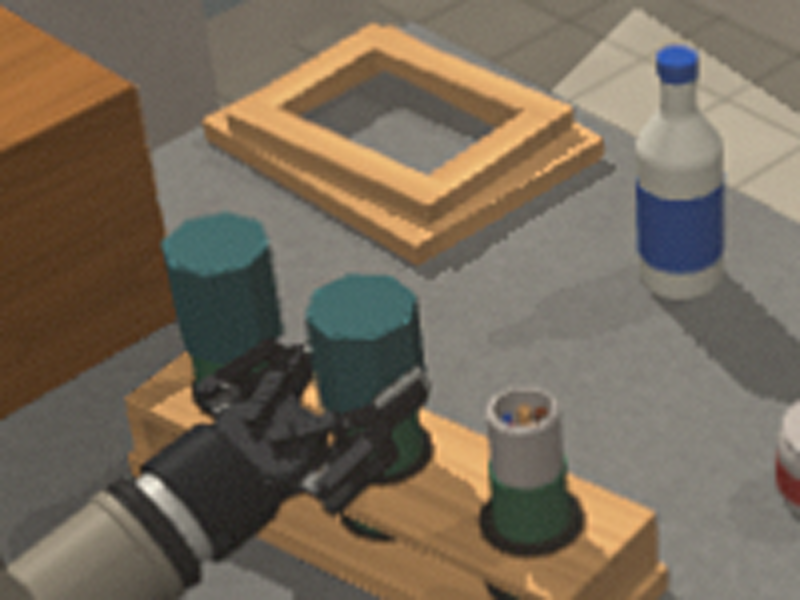

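Emit:
apply_moves --pt "0 -1 0 0 0 0 -0.3" --pt "0 0 0 0 0 0 -0.7" --pt "0 0 0 0 0 0 -0.8" --pt "0 0 0 0 0 0 -0.8" --pt "0 0 0 0 0 0 -0.8" --pt "0 0 0 0 0 0 -0.8" --pt "0 0 0 0 0 0 -0.8" --pt "0 0 0 0 0 0 -0.8"

```text
t: 33.6
eef_pos: [0.5256, 0.2621, 0.1412]
tool_rot: [-0.531, 0.425, -0.462, 0.569]
contact_force: [-0.3, 0.4, -0.5]
gripper_width: 0.899
```

```bash
python3 look.py s23;python3 -c "
from rel import *
snap('top','t23');rel('s23','t23')
im=cv2.imread('pics/t23.png');cv2.imwrite('pics/t23c.png',cv2.resize(im[210:290,130:250],None,fx=6.6,fy=6.6,interpolation=cv2.INTER_CUBIC))"
```

```text
mid [0.5018 0.2638 0.1501] mouth dir [ 0.007  0.001 -1.   ] mouthz 0.1151 F [-0.3  0.4 -0.5] w 0.8989185623388319
[171 143  26  16 301] [0.4832 0.3791 0.1851]
[207 159  27  16 344] [0.5022 0.2612 0.1851]
need to P2: [4.4 0.2 1.2]
side area [301 344] B [0.4836 0.3796] A [0.5023 0.2613] A-wanted [0.     0.0006]
top area [484 487] B [0.4845 0.381 ] A [0.5027 0.262 ] A-wanted [-0.0005 -0.0001]
FK mid [0.5018 0.2638 0.1502]
```

View pics/t23c.png

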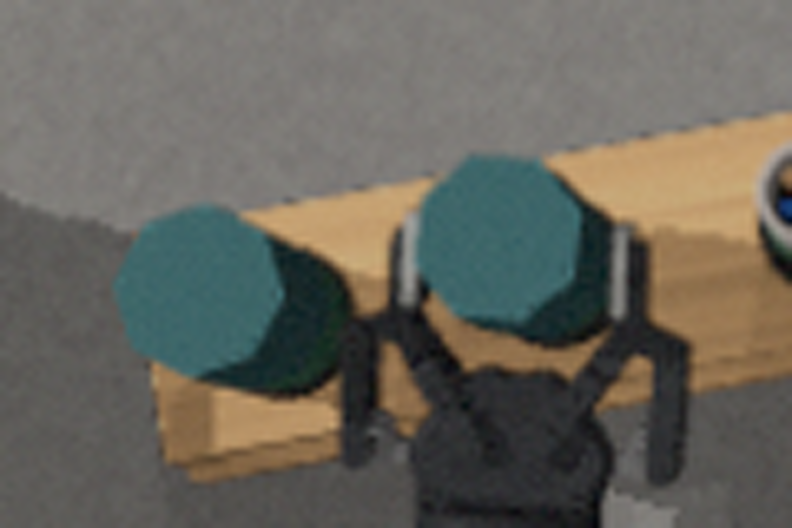

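Emit:
apply_moves --pt "1.5 -2 0.4 0 0 0 -0.8" --pt "0 -8 1.7 0 0 0 -0.8" --pt "0 -14 3 0 0 0 -0.8" --pt "0 -16 3.4 0 0 0 -0.8" --pt "0 -18 3.8 0 0 0 -0.8" --pt "0 -22 4.6 0 0 0 -0.8" --pt "0 -25 5 0 0 0 -0.8" --pt "0 -25 5 0 0 0 -0.8"

```text
t: 34.7
eef_pos: [0.5226, 0.2618, 0.278]
tool_rot: [-0.532, 0.427, -0.459, 0.569]
contact_force: [-0.6, -0.1, -3.4]
gripper_width: 0.903
```

```bash
python3 look.py s24; python3 -c "
from h import *
print(bot.get_obs()['q'].round(2))"
```

```text
mid [0.4988 0.2635 0.2868] mouth dir [ 0.008 -0.004 -1.   ] mouthz 0.2518 F [-0.6 -0.1 -3.4] w 0.9030824463457755
[210 159  24  16 224] [0.3956 0.1051 0.3218]
need to P2: [3.9 0.9 4. ]
[-0.99  0.75 -0.15  2.44  1.96  1.89  1.56]
```

View pics/s24c.png

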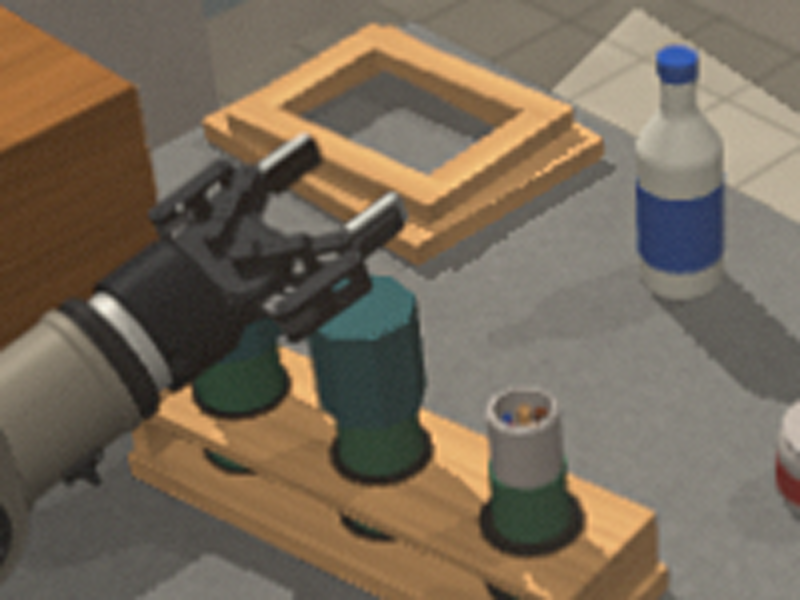

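Emit:
apply_moves --pt "0 0 12 0 0 0 -0.8" --pt "0 0 15 0 0 0 -0.8" --pt "0 -2 15 0 0 0 -0.8" --pt "6 -2 15 0 0 0 -0.8" --pt "12 -2 12 0 0 0 -0.8" --pt "15 -2 8 0 0 0 -0.8" --pt "10 0 0 0 0 0 -0.8" --pt "0 0 0 0 0 0 -0.8"

```text
t: 35.75
eef_pos: [0.5985, 0.205, 0.3089]
tool_rot: [-0.53, 0.425, -0.459, 0.573]
contact_force: [0.4, 0.7, -0.2]
gripper_width: 0.898
```

```bash
python3 -c "
from h import *
o=bot.get_obs();print(o['q'].round(3),o['contact_force'])
snap('side','s25')
im=cv2.imread('pics/s25.png');cv2.imwrite('pics/s25c.png',cv2.resize(im[100:260,120:330],None,fx=3.8,fy=3.6,interpolation=cv2.INTER_CUBIC))"
```

```text
[-0.849  0.675 -0.01   2.427  2.214  1.772  1.607] [ 0.42833575  0.7172449  -0.15299289]
```

View pics/s25.png

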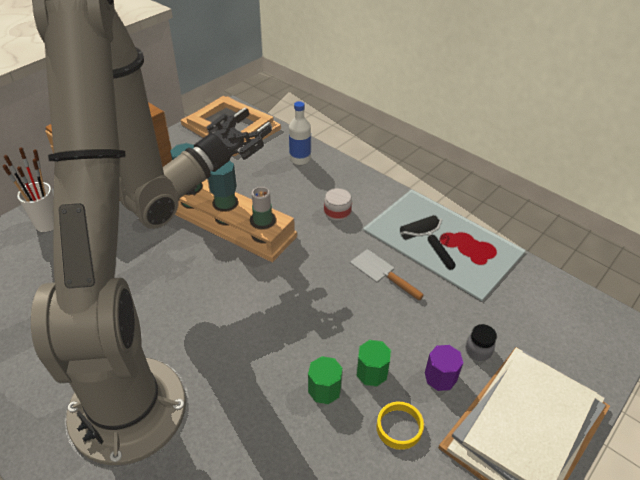

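View pics/s25c.png

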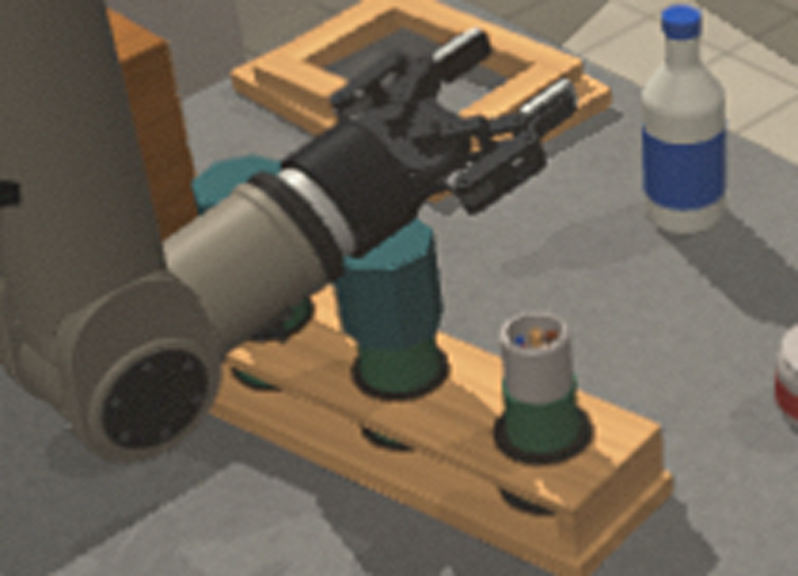

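Emit:
apply_moves --pt "0 -20 20 0 0 0 -0.8" --pt "0 -25 25 0 0 0 -0.8" --pt "0 -25 25 0 0 0 -0.8" --pt "0 -25 25 0 0 0 -0.8" --pt "0 -20 20 0 0 0 -0.8" --pt "0 -10 10 0 0 0 -0.8" --pt "0 0 0 0 0 0 -0.8" --pt "0 0 0 0 0 0 -0.8"

```text
t: 36.8
eef_pos: [0.6943, 0.2072, 0.4578]
tool_rot: [-0.531, 0.431, -0.457, 0.569]
contact_force: [-0.7, -0.8, 0.7]
gripper_width: 0.903
```

```bash
python3 -c "
from h import *
o=bot.get_obs();print(o['q'].round(3),o['joint_vel'].round(3),o['contact_force'])
snap('side','s26');snap('top','t26')
im=cv2.imread('pics/s26.png');cv2.imwrite('pics/s26c.png',cv2.resize(im[100:260,120:330],None,fx=3.8,fy=3.6,interpolation=cv2.INTER_CUBIC))"
```

```text
[-0.767  0.362  0.095  2.246  2.391  1.363  1.912] [-0.002  0.005 -0.004  0.001 -0.002  0.001  0.   ] [-0.67022305 -0.84359665  0.70757561]
```

View pics/s26c.png

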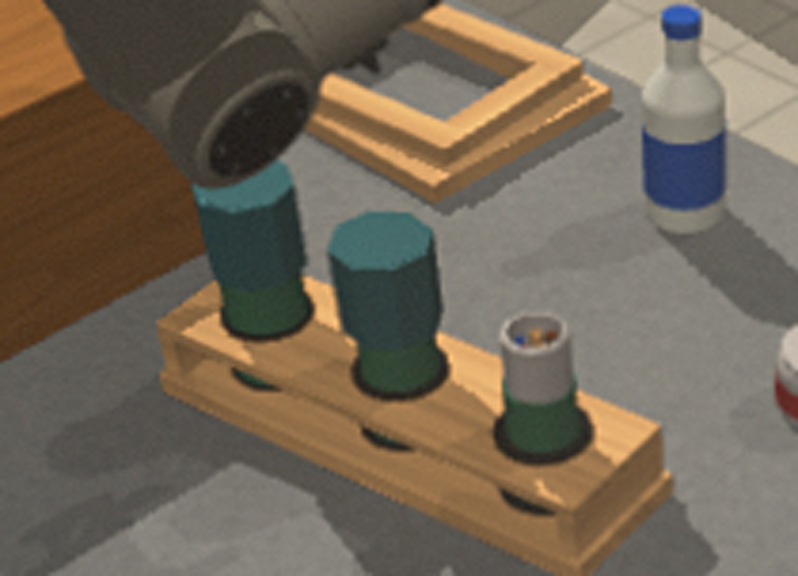

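View pics/t26.png

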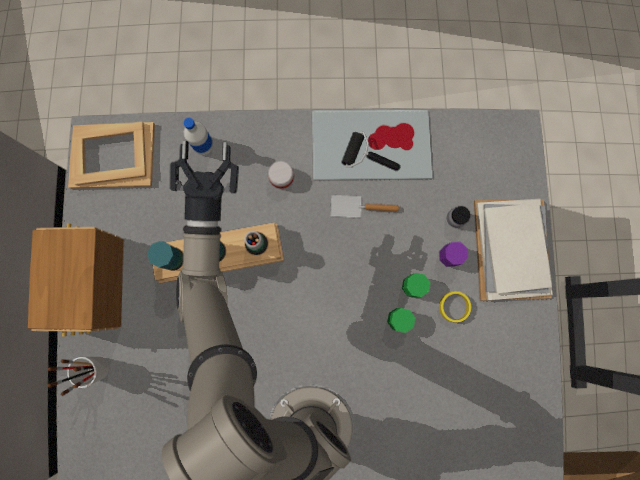

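```bash
python3 -c "
from station import bot
print(bot.hand_in())"
```

```text
the job is handed in; nothing more can be done
None
```

Both teal caps are on, mouth down and pushed home, and I handed the job in at about 37 s of the 72 s allowed.

- **Cap B, on place_1:** I first tried it on place_3, where it slipped loosely past the shoulder, so it was too big there. On place_1 it slid down and stopped firmly on the shoulder with about 13 N of push.
- **Cap A, on place_2:** I gripped it from the side, turned it right over and lowered it. The first lowering stopped at the rim because it was about 3 mm off. The left finger's linkage may also have brushed cap B then. I lifted, turned the gripper away from cap B and re-centred using both cameras. It then slid down freely and stopped with its centre 35 mm above the shoulder, at about 7 N.
- **Place_3:** this tube stays open.

**Last checks:** after I let go, both cameras put cap A within 1 mm of its expected place relative to cap B. The last pictures show both caps upright at the same height, the bystanders and look-alikes where they were, and the gripper clear and still.

**Disagreements:** the arm's own reading of cap A's position differed from the cameras by about 2 mm, and I went by the cameras. Cap A's bore came out at 49–53 mm in the pictures, so trying it decided the fit, not the measurement. Joint 4 read 2.44, right at its limit, as I lifted off cap A. I moved it back, but I can't tell whether it passed the limit.

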